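Nip up the compression nut on the capped water spur

ROBOT

A 6-joint arm with a two-finger parallel gripper is mounted at the origin on the work surface. World frame = base frame: x ahead of the robot, y to its left, z up, the work surface at z = 0. Lengths are in mm, angles in rad, forces in N, time in s.
With the tool pointing down it reaches from about 300 to 875 mm from the base axis. Payload 6.4 kg.
Tool frame: the origin (TCP) lies at the very end of the fingers, on their centre line; the grasp point (between the pads) lies 19 mm behind it (arm.tcp_to_grasp is the x of the grasp point in the tool frame, in mm); x points along the fingers, y is the direction in which the jaws open and shut, and the axes are right-handed (so a half turn about x gives the same grasp; the last joint's range is limited). The gripper opens to 88 mm and grips with 3 to 60 N. Pads are 18 mm wide; open, the fingers measure 123 mm over their backs; the gripper's body (75 mm by 187 mm) begins 45 mm behind the grasp point.
Start: joints at [-1.347, 0.181, 1.607, -0, 1.354, -0.206], TCP at [239.613, -522.711, 238.714] pointing down, gripper open.
Joint ranges: [-2.99, 2.99], [-0.89, 2.07], [0.3, 2.58], [-1.14, 4.28], [0, 2.63], [-3.12, 3.12]. Speed limits (rad/s): [2.57, 2.57, 3.01, 3.14, 3.14, 3.14].

INTERFACE

Orientations are given as [roll, pitch, yaw] about the fixed x, y, z axes, in that order (R = Rz(yaw) Ry(pitch) Rx(roll)).
In Python, from station import observe, snapshot, calibration, workorder, arm gives the robot as it stands.
- The arm moves only by the tool move_arm, never from a script. Its argument "targets" is a list of rows, each a list of 5 numbers: the shift along the tool's x, y, z in units of 400 mm (1.0 is 400 mm), then the turn about the tool's x in units of 2 pi rad (1.0 is 2 pi rad), then the opening, from 0 (shut) to 1 (fully open). A call has 1 to 5 rows; each row is the pose to reach, as a shift and turn from the pose measured when the call began, along the tool's axes at that moment, turning the shorter way round; what a row does not reach only later rows make up. A row lasts 1/8 s, in which the tool goes at most 62.5 mm and 10.7 degrees, less where a joint would pass 70% of its speed; a pose out of reach is approached as far as the arm can. A call with a number of a shift or a turn outside -1 to 1 is refused whole. A call with a gripper value outside its range is refused whole. The fingers move at their own pace and stop on an object; "squeeze" is the grip in N (left out, the last holds). Time passes only in rows, so rows that repeat a pose let the fingers close. It gives the time, the measured TCP pose, the force and the opening at its end, in the units of the state.
- observe(): the state, without advancing time (a new reading comes with each control period).
- snapshot(name): name is "side" or "top" or "wrist"; returns the picture (480x640x3 uint8, red, green, blue); there is no depth.
- calibration(name): a dict with "fovy" (degrees; the focal length in pixels is half the picture's height over the tangent of half this angle, whatever the lens; pixels are square), "cx", "cy" (the principal point, pixels), "origin" and "rotation" of the camera in the world. Camera axes: x right, y up, looking along -z (the intrinsics and any distortion apply to the point x, -y, -z); pixel columns grow to the right and rows downward; lengths in mm; the calibration is good to about 2 mm. The wrist camera is an equidistant fisheye: a pixel r from the principal point sees the ray r / f radians off the axis. A picture is of the moment at which its call begins: read the wrist's pose just before it. calibration takes no time and is no camera call; for the wrist camera it gives the pose at the moment of the call.
- workorder.sign_off(): hands the job in, once; it reports no verdict.
The state is a dict: "t": time; "joint_positions": joint angles; "qvel": joint speeds; "effort": joint torques, N m; "eef_pos": TCP position; "orientation": TCP orientation; "ft_force": force on the tool from outside, world axes, zero at the start; "wrist_torque": the same for the moment, N m; "finger_gap": finger opening in mm.
Only numpy, scipy, OpenCV 4.12 (cv2) and the standard library are available. Lean on these libraries where they do the work, as an engineer would, in place of code of your own. Each camera call takes 0.05 s, during which the arm holds its last target.

TASK

The hex nut on the little capped water spur standing on the kitchen counter is loose. Run it down clockwise (seen from above) with the fingers until it is just finger-tight, without tightening it further by fingers, then fit the larger spanner and turn the nut one flat more, a sixth of a turn, without forcing anything sideways. Take the spanner off, lay it down flat on the counter well clear of the spur (do not drop it), and leave everything else where it is.

Things in the scene. Friction and masses are not known exactly. Their poses are not given: they have to be found in the camera images.
- nut: brass hex nut on a fixed vertical column, 32 mm across flats, 37 across corners, 24 high. Origin on its axis, half-way up, 88 mm above the counter; z up; x normal to a flat (a flat every 60 degrees). Spins in place, clockwise tightens. Column below: 22 mm thick for 25 mm, then a tee. A copper stub 15 mm thick stands 20 mm above it. Runs under about 0.06 N m for an unknown 30 to 75 degrees
- snug (a joint): nipping-up angle, rad: 0 until the nut meets the ring inside, then rises to 0.15 (a stop) at about 0.18 N m as the nut becomes finger-tight, and stays there
- bite (a joint): how far the nut has been turned on past finger-tight, in rad, clockwise positive: 0 until then; one flat is 1.05; moves only at about 0.5 N m or more and stays where it is left
- spanner_grip (a point): larger open-end spanner, plain steel, 220 mm long, 13 mm thick, about 240 g, lying flat: point in the middle of its handle's thickness (6.5 mm above the underside), 25 mm behind the middle of its length, near its centre of mass. x points along the handle to the head, z up. Handle 20 mm wide, straight, from 85 mm behind this point to 80 mm ahead
- spanner_jaw (a point): centre of the larger spanner's jaw opening, 112.6 mm ahead of spanner_grip, at mid thickness. Gap 34 mm wide along y, open toward +x, parallel faces from 20 mm behind this point (bottom of the jaw) to 14 mm ahead, then slightly flared to 22 mm; head 58 mm wide. With the nut's centre here, two flats lie along the faces with 1 mm play a side (6 degrees of free swing either way)
- spanner: the same larger spanner, all of it; origin at the middle of its length on its underside
- olive: spare brass compression ring, 22 mm across, 8 mm high; bystander; origin at the centre of its underside
- spoon: wooden spoon with a steel bowl, 200 mm long, bystander
- mug: white mug, 80 mm wide, 92 mm high, bystander; origin at the centre of its underside
- bottle: green glass bottle, 74 mm wide, 290 mm high, bystander; origin at the centre of its underside
- bowl: blue bowl, 140 mm wide, 55 mm high, bystander; origin at the centre of its underside
- soap: clear soap bottle, 60 mm wide, 170 mm high, bystander; origin at the centre of its underside
- small_spanner: smaller open-end spanner with a 21 mm jaw, 175 mm long, too small for the nut: bystander; origin at the middle of its underside
There are look-alikes about, which are no part of the job. Leave any orange or purple look-alike of the spanner alone.

How it is judged (in metres and radians):
On the way, in this order (a step that is already met when the one before it is completed fails the run):
1. the nut is run down and nipped up finger-tight with the fingers (value of joint snug above 0.06 rad and value of joint bite below 0.2 rad and contact force between the fingers and nut above 0.5 N), for 0.1 s.
2. the nut is being tightened further by the larger spanner, no finger on it (value of joint bite above 0.35 rad and contact force between spanner and nut above 0.5 N and contact force between the fingers and nut below 0.1 N), for 0.02 s.
3. the nut is one flat (45 to 75 degrees) past finger-tight (value of joint bite between 0.785 and 1.31 rad), for 0.2 s.
At the end, for the whole second after the job is handed in: The nut stands 60 degrees (plus or minus 15) past finger-tight, and the larger spanner lies flat, released and at rest on the counter, its jaw at least 80 mm from the nut (all of step 3 and horizontal distance between spanner_jaw and nut above 0.08 m and height (world z) of spanner_grip below 0.02 m and angle between spanner's own z axis and vertical below 0.15 rad and linear speed of spanner below 0.02 m/s); the robot touches nothing.
It fails at once if the fingers tighten the nut beyond finger-tight (more than 11 degrees past it) (value of joint bite above 0.2 rad and contact force between the fingers and nut above 0.5 N).
It fails at once if the nut is over-tightened (more than 75 degrees past finger-tight) (value of joint bite above 1.31 rad).
It fails at once if the spanner is forced against the nut with more than 70 N in all (contact force between spanner and nut above 70 N).
It fails at once if the spanner is dropped (contact force between spanner and anything else below 0.01 N and height (world z) of spanner above 0.05 m).
It fails at once if a bystander is shifted by more than 30 mm (distance of any of olive, spoon, mug, bottle, bowl, soap, small_spanner from where it was at the start of the episode above 0.03 m).
It also fails if it takes over 72 s, if anything falls off the work surface, if the arm or the gripper's body presses on something with over 40 N, if the wrist force passes 120 N, or if a joint passes its speed limit or range.

## Working session

There is one attempt and no reset: what is moved stays moved. The work goes in short steps, Python scripts to look and compute and a tool call to move; the robot and the scene stay as the last step left them, time stands still between calls to the robot, and variables do not carry over. Pictures are saved under pics/ and viewed, and the job is handed in when it is done.

Besides the shell and the picture viewer there is one more tool, called after "Emit:" as name(argument=value, ...), one argument or row to a line, values as JSON. move_arm: Moves the arm, as the interface text tells. Shifts and turns lie within -1 to 1; 1 stands for 400 mm of shift or 2 pi rad of turn. Its arguments: {"type":"object","properties":{"targets":{"type":"array","items":{"type":"array","items":{"type":"number","minimum":-1,"maximum":1}}},"squeeze":{"type":"number"}},"required":["targets"]}

```bash
ls; mkdir -p pics; python3 - <<'E'
from station import observe, snapshot, calibration, workorder, arm
import cv2
print(observe()); print([a for a in dir(arm) if a[0]!='_'], arm.tcp_to_grasp)
for n in ("side","top","wrist"):
    print(n,calibration(n))
    cv2.imwrite(f"pics/{n}0.png",snapshot(n)[:,:,::-1])
E
```

```text
pics
{'t': 0.0, 'joint_positions': array([-1.34730375e+00,  1.81517117e-01,  1.60800588e+00,  1.15194887e-05,
        1.35380978e+00, -2.06297279e-01]), 'qvel': array([-0.001132  , -0.00019762,  0.00169637,  0.00046448,  0.00108392,
        0.00046702]), 'effort': array([-5.40895835e-04, -4.33878136e+01, -3.41844213e+01,  7.02922815e-02,
        3.85898910e-02, -1.31424313e-04]), 'eef_pos': array([ 239.48935032, -522.15897889,  237.82462649]), 'orientation': array([-1.78355572,  1.56905617,  1.7878243 ]), 'ft_force': array([ 1.06957398, -0.92756619, -1.05391762]), 'wrist_torque': array([ 0.00333404, -0.04627479,  0.02288789]), 'finger_gap': 88.27990818691653}
['PlanningError', 'tcp_to_grasp'] -18.700000000000003
side {'fovy': 44.66262348352112, 'cx': 324.4137881972018, 'cy': 240.90606263726988, 'origin': array([-243.09761989, -806.58586727, 1328.77251115]), 'rotation': array([ 0.73572033,  0.00611503, -0.73708548])}
top {'fovy': 44.048261397185904, 'cx': 318.81388861202043, 'cy': 242.78559481448406, 'origin': array([ 409.13779356,   19.457769  , 1702.98106633]), 'rotation': array([ 0.06514489, -0.00692783, -1.57097258])}
wrist {'fovy': 65.70646984690485, 'cx': 313.0892613544978, 'cy': 242.02217059794054, 'origin': array([ 315.95956192, -489.11965708,  384.51404282]), 'rotation': array([-0.32449474,  0.00120072, -1.14064396])}
```

View pics/side0.png

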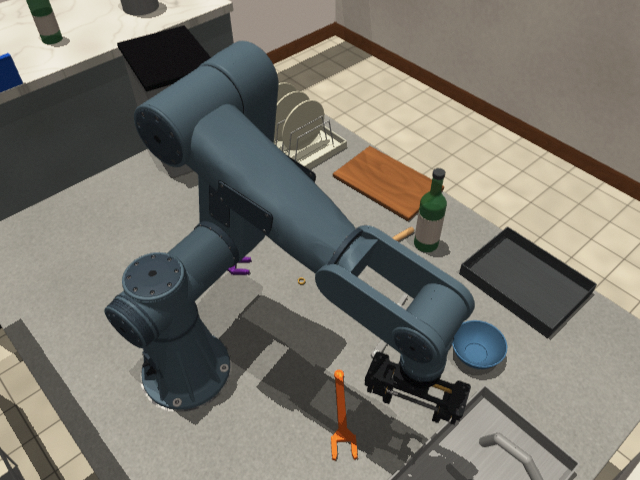

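View pics/top0.png

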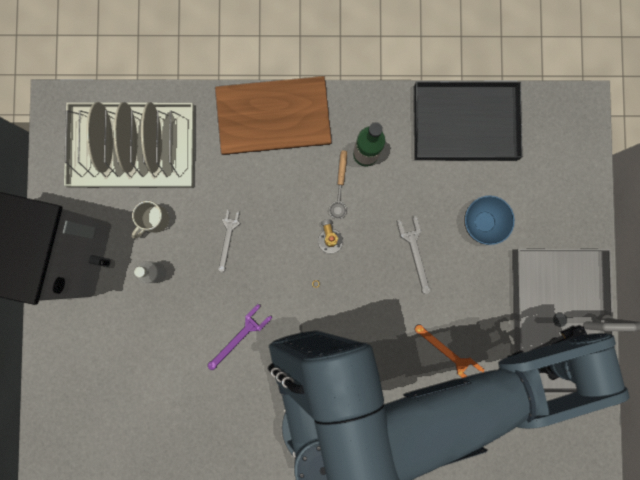

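View pics/wrist0.png

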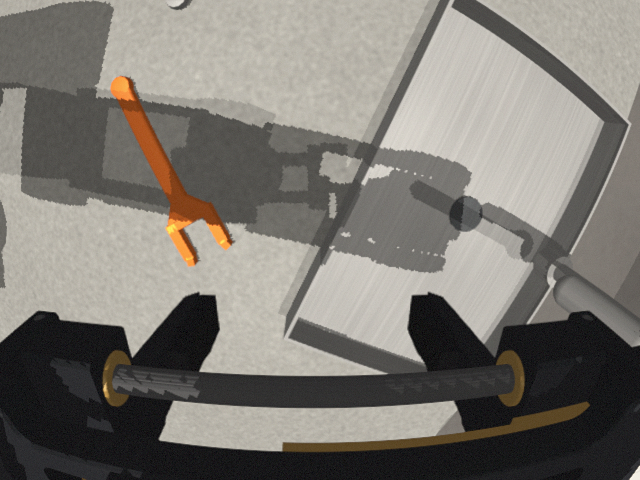

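```bash
cat > h.py <<'E'
import numpy as np, cv2
from scipy.spatial.transform import Rotation as Rn
from station import observe, snapshot, calibration, workorder, arm
np.set_printoptions(precision=4,suppress=True)
def Rm(rpy): return Rn.from_euler('xyz',rpy).as_matrix()
def f_of(c): return 240/np.tan(np.radians(c['fovy'])/2)
def ray(name,u,v,c=None):
    c=c or calibration(name); f=f_of(c); x=(u-c['cx']); y=(v-c['cy'])
    if name=='wrist':
        r=np.hypot(x,y); th=r/f; d=np.array([np.sin(th)*x/max(r,1e-9),-np.sin(th)*y/max(r,1e-9),-np.cos(th)])
    else: d=np.array([x/f,-y/f,-1])
    return c['origin'],Rm(c['rotation'])@d
def at_z(name,u,v,z,c=None):
    o,d=ray(name,u,v,c); return o+d*(z-o[2])/d[2]
def proj(name,p,c=None):
    c=c or calibration(name); f=f_of(c); q=Rm(c['rotation']).T@(np.asarray(p,float)-c['origin'])
    a,b,w=q[0],-q[1],-q[2]
    if name=='wrist':
        r=np.hypot(a,b); th=np.arctan2(r,w); return c['cx']+f*th*a/r, c['cy']+f*th*b/r
    return c['cx']+f*a/w, c['cy']+f*b/w
def crop(img,u0,v0,u1,v1,s,fn):
    cv2.imwrite(fn,cv2.resize(img[v0:v1,u0:u1,::-1],None,fx=s,fy=s,interpolation=cv2.INTER_CUBIC))
E
python3 - <<'E'
from h import *
im=snapshot('top')
crop(im,380,200,460,310,5,'pics/t1.png')
crop(im,290,130,400,300,4,'pics/t2.png')
print(at_z('top',331,240,100),at_z('top',316,284,8), at_z('top',413,255,6))
o=observe();print(Rm(o['orientation']),o['eef_pos'])
E
```

```text
[521.2832 -24.6782 100.    ] [402.0014  15.7361   8.    ] [ 484.8419 -262.2271    6.    ]
[[-0.0002  0.4167 -0.9091]
 [ 0.001  -0.9091 -0.4167]
 [-1.     -0.001  -0.0002]] [ 239.5394 -522.3859  238.1556]
```

View pics/t1.png

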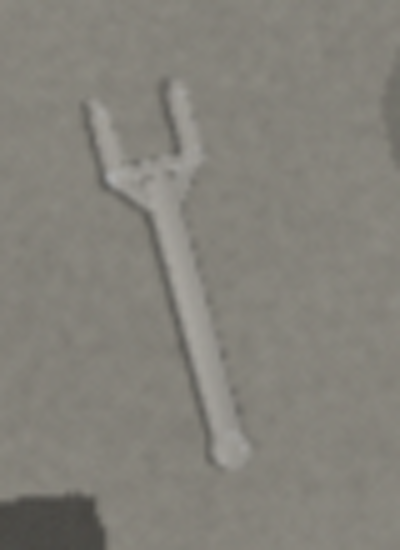

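View pics/t2.png

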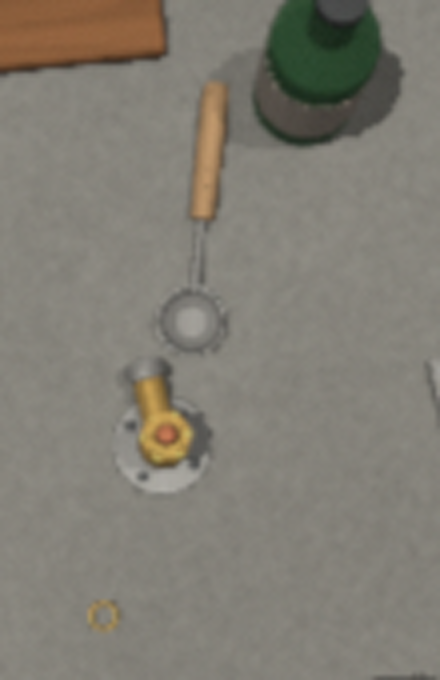

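```bash
cat >> h.py <<'E'
def go(x,y,z,th=None,o=None,show=True):
    """units for a move to world TCP (mm), th = world angle of tool y (rad)"""
    o=o or observe(); M=Rm(o['orientation']); d=M.T@(np.array([x,y,z])-o['eef_pos'])/400
    cur=np.arctan2(M[1,1],M[0,1]); t=0 if th is None else ((cur-th+np.pi)%(2*np.pi)-np.pi)/(2*np.pi)
    if show: print('row',np.round(d,4),round(t,4),'curth',np.degrees(cur).round(2),'dist',np.linalg.norm(d)*400,'deg',t*360)
    return np.r_[d,t]
def st():
    o=observe(); M=Rm(o['orientation']); print('t',round(o['t'],2),'p',o['eef_pos'],'th',np.degrees(np.arctan2(M[1,1],M[0,1])).round(2),'tilt',M[:,0],'F',o['ft_force'],'T',o['wrist_torque'],'gap',round(o['finger_gap'],1),'q6',o['joint_positions'][5].round(3))
E
python3 - <<'E'
from h import *
print([at_z('top',*p,6.5) for p in ((426.4,290),(406.4,218.2))])
print(at_z('top',331.5,239,120), at_z('top',382,160,0))
o=observe()
print(proj('wrist',o['eef_pos']))
go(400,-250,240,np.radians(-70))
E
```

```text
[array([ 384.8455, -299.383 ,    6.5   ]), array([ 590.7464, -244.2541,    6.5   ])]
[522.5662 -25.4695 120.    ] [ 761.2993 -175.9695    0.    ]
(np.float64(309.5103383228339), np.float64(313.45149095097804))
row [-0.004  -0.4519 -0.6484] 0.0128 curth -65.38 dist 316.1409846731296 deg 4.624888231362104
```

Emit:
move_arm(
  targets=[
    [0,-0.452,-0.648,0.0128,1],
    [0,-0.452,-0.648,0.0128,1],
    [0,-0.452,-0.648,0.0128,1],
    [0,-0.452,-0.648,0.0128,1],
    [0,-0.452,-0.648,0.0128,1],
  ],
)

```text
t: 0.82
eef_pos: [398.6, -251.4, 238.5]
orientation: [-2.132, 1.57, 1.359]
ft_force: [0.9, -1.0, -0.7]
finger_gap: 87.9
```

```bash
python3 - <<'E'
from h import *
st(); c=calibration('wrist'); im=snapshot('wrist'); cv2.imwrite('pics/w1.png',im[:,:,::-1])
import pickle; pickle.dump(c,open('c1.pkl','wb'))
for p in ([384.8,-299.4,6.5],[590.7,-244.2,6.5]): print(proj('wrist',p,c))
go(480,-25,250,np.radians(0))
E
```

```text
t 0.82 p [ 398.5656 -251.4471  238.4893] th -70.01 tilt [ 0.0002  0.0008 -1.    ] F [ 0.923  -0.9651 -0.6528] T [-0.0001 -0.0073 -0.0514] gap 87.9 q6 0.406
(np.float64(349.49816425604126), np.float64(229.08606808996933))
(np.float64(370.36042957706206), np.float64(27.452760524488724))
row [-0.0261 -0.4481 -0.3754] -0.1937 curth -69.73 dist 234.05249167124057 deg -69.72634851388189
```

View pics/w1.png

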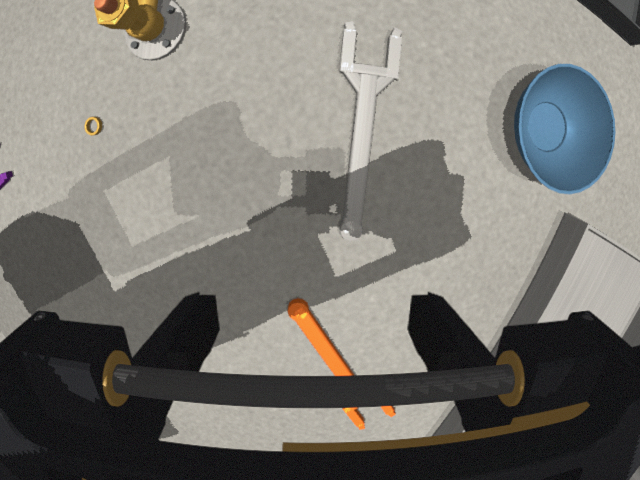

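```bash
python3 - <<'E'
from h import *
go(522,-25,230,np.radians(-20))
E
```

```text
row [ 0.0241 -0.4115 -0.4737] -0.1381 curth -69.73 dist 251.1767200918332 deg -49.72634851388189
```

Emit:
move_arm(
  targets=[
    [0.0,-0.41,-0.473,-0.138,1],
    [0.0,-0.41,-0.473,-0.138,1],
    [0.024,-0.4115,-0.4737,-0.138,1],
    [0.024,-0.4115,-0.4737,-0.138,1],
    [0.024,-0.4115,-0.4737,-0.138,1],
  ],
)

```text
t: 1.5
eef_pos: [522.7, -21.6, 229.5]
orientation: [-3.004, 1.565, 1.368]
ft_force: [0.4, -0.6, -0.5]
finger_gap: 88.1
```

```bash
python3 - <<'E'
from h import *
import pickle
st(); c=calibration('wrist'); im=snapshot('wrist'); cv2.imwrite('pics/w2.png',im[:,:,::-1]); pickle.dump(c,open('c2.pkl','wb'))
print(proj('wrist',[522,-25,100],c),proj('wrist',[522,-25,120],c))
u,v=map(int,proj('wrist',[522,-25,100],c))
crop(im,u-60,v-60,u+60,v+60,5,'pics/w2c.png'); print(u-60,v-60)
st()
E
```

```text
t 1.5 p [522.737  -21.5938 229.5253] th -19.5 tilt [ 0.0012  0.006  -1.    ] F [ 0.4248 -0.6447 -0.4861] T [-0.0639 -0.0744  0.0157] gap 88.1 q6 0.067
(np.float64(312.24312307847435), np.float64(234.0233394039507)) (np.float64(312.1703218473268), np.float64(242.08650785923408))
252 174
t 1.55 p [522.6488 -22.0906 229.5022] th -19.31 tilt [ 0.0012  0.006  -1.    ] F [-0.0699  0.5588  0.3131] T [-0.0482 -0.0594  0.0248] gap 88.1 q6 0.062
```

View pics/w2c.png

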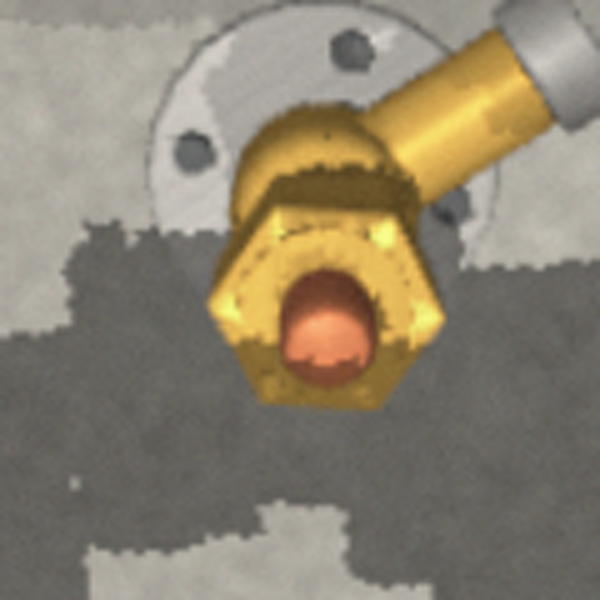

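View pics/w2.png

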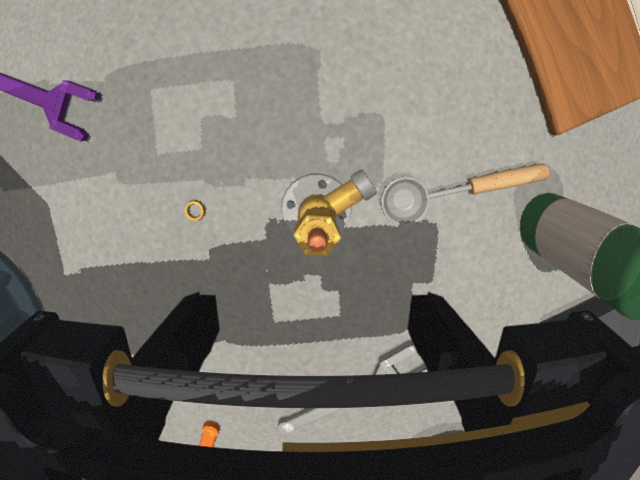

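```bash
cat >> h.py <<'E'
def hexfit(pts,c,z=100,off=(0,0),s=1):
    P=np.array([at_z('wrist',(u+.5)/s-.5+off[0],(v+.5)/s-.5+off[1],z,c)[:2] for u,v in pts])
    ctr=P.mean(0); d=P-ctr; a=np.arctan2(d[:,1],d[:,0]); w=np.exp(6j*a).mean(); corner=np.degrees(np.angle(w))/6
    fl=(corner+30)%60
    print('ctr',ctr,'r',np.hypot(*d.T),'flat normals at',fl,'mod 60, coher',abs(w)); return ctr,fl
E
python3 - <<'E'
from h import *
import pickle
c=pickle.load(open('c2.pkl','rb'))
hexfit([(278,205),(392,212),(443,318),(378,410),(265,402),(210,302)],c,100,(252,174),5)
print(at_z('wrist',252+327/5,174+335/5,120,c))
go(521,-26,230,np.radians(-15))
st()
E
```

```text
ctr [525.2131 -27.3667] r [18.4159 18.4756 18.0929 18.5824 18.299  18.3819] flat normals at 6.730664147167701 mod 60, coher 0.9933607654543979
[525.8599 -25.4827 120.    ]
row [-0.0013 -0.0007  0.0106] -0.012 curth -19.31 dist 4.271981213164237 deg -4.30767521352494
t 1.55 p [522.6488 -22.0906 229.5022] th -19.31 tilt [ 0.0012  0.006  -1.    ] F [-0.0699  0.5588  0.3131] T [-0.0482 -0.0594  0.0248] gap 88.1 q6 0.062
```

```bash
python3 - <<'E'
from h import *
go(524,-26.5,160,np.radians(6.7))
E
```

```text
row [0.1737 0.007  0.0103] -0.0722 curth -19.31 dist 69.65499237829509 deg -26.00767521352494
```

Emit:
move_arm(
  targets=[
    [0.08,0.007,0.0103,-0.036,1],
    [0.174,0.007,0.0103,-0.0722,1],
    [0.174,0.007,0.0103,-0.0722,1],
    [0.174,0.007,0.0103,-0.0722,1],
    [0.174,0.007,0.0103,-0.0722,1],
  ],
)

```text
t: 2.17
eef_pos: [524.3, -27.1, 160.4]
orientation: [2.658, 1.565, 1.201]
ft_force: [0.3, 0.3, -0.8]
finger_gap: 88.1
```

```bash
python3 - <<'E'
from h import *
import pickle
st(); c=calibration('wrist'); im=snapshot('wrist'); cv2.imwrite('pics/w3.png',im[:,:,::-1]); pickle.dump(c,open('c3.pkl','wb'))
u,v=map(int,proj('wrist',[524,-26.5,100],c))
crop(im,u-70,v-60,u+70,v+60,5,'pics/w3c.png'); print(u-70,v-60)
st()
E
```

```text
t 2.17 p [524.3438 -27.0919 160.4426] th 6.5 tilt [ 0.0022  0.0057 -1.    ] F [ 0.271   0.2963 -0.815 ] T [-0.0908 -0.1015 -0.0228] gap 88.1 q6 -0.398
241 200
t 2.23 p [524.3917 -27.0064 160.5345] th 6.53 tilt [ 0.0024  0.0056 -1.    ] F [ 0.5058 -0.1744  0.6057] T [-0.0854 -0.1438  0.0504] gap 88.0 q6 -0.398
```

View pics/w3c.png

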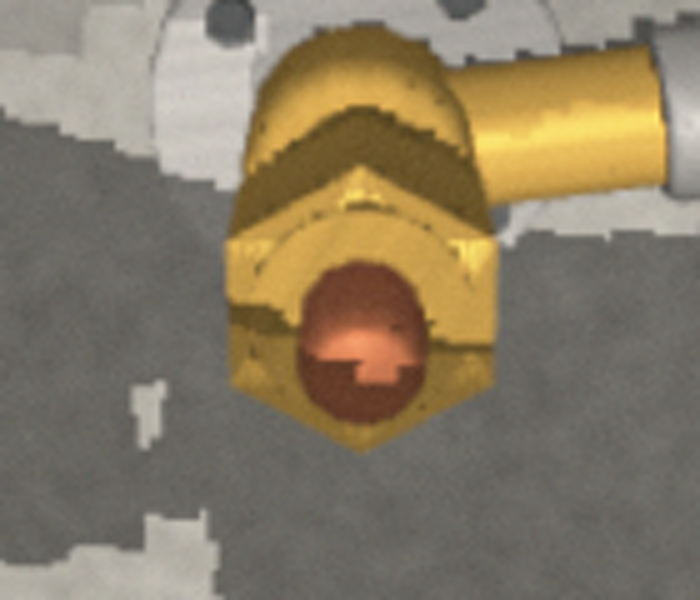

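```bash
python3 - <<'E'
from h import *
import pickle
c=pickle.load(open('c3.pkl','rb'))
ct,fl=hexfit([(361,163),(497,238),(494,384),(363,454),(231,386),(226,242)],c,100,(241,200),5)
go(ct[0],ct[1],70,np.radians(fl))
o=observe(); print(proj('wrist',o['eef_pos'],c))
E
```

```text
ctr [525.0957 -27.4676] r [18.8405 18.6251 18.5802 18.6989 18.59   18.4976] flat normals at 7.007914059245341 mod 60, coher 0.9995406043185753
row [0.2263 0.0009 0.0026] -0.0013 curth 6.53 dist 90.53838509638665 deg -0.4752502906364072
(np.float64(311.95358242280844), np.float64(310.37522178195263))
```

Emit:
move_arm(
  targets=[
    [0.1,0.001,0.0026,0,1],
    [0.227,0.001,0.0026,-0.001,1],
    [0.227,0.001,0.0026,-0.001,1],
    [0.227,0.001,0.0026,-0.001,1],
  ],
)

```text
t: 2.72
eef_pos: [526.2, -27.8, 71.4]
orientation: [2.325, 1.564, 0.873]
ft_force: [0.4, 0.2, 0.8]
finger_gap: 88.5
```

```bash
python3 - <<'E'
from h import *
st(); go(525,-27.4,70,np.radians(7))
E
```

```text
t 2.73 p [526.2399 -27.8201  71.4335] th 6.86 tilt [ 0.0043  0.0051 -1.    ] F [0.3606 0.2193 0.8275] T [-0.0457 -0.0916  0.0342] gap 88.5 q6 -0.406
row [ 0.0036 -0.003  -0.0014] -0.0004 curth 6.86 dist 1.9413271162536456 deg -0.14169731151297474
```

Emit:
move_arm(
  targets=[
    [0.0036,-0.003,-0.0014,0,0.4],
    [0.0036,-0.003,-0.0014,0,0.3],
    [0.0036,-0.003,-0.0014,0,0],
    [0.0036,-0.003,-0.0014,0,0],
    [0.0036,-0.003,-0.0014,0,0],
  ],
  squeeze=12,
)

```text
t: 3.35
eef_pos: [525.0, -27.4, 70.0]
orientation: [2.322, 1.564, 0.871]
ft_force: [-0.9, -0.6, 0.6]
finger_gap: 40.0
```

```bash
python3 - <<'E'
from h import *
st()
E
```

```text
t 3.35 p [524.9834 -27.3953  70.0304] th 6.85 tilt [ 0.0043  0.0051 -1.    ] F [-0.9347 -0.5633  0.6187] T [-0.0442 -0.1381 -0.0131] gap 40.0 q6 -0.405
```

Emit:
move_arm(
  targets=[
    [0,0,0,0,0],
    [0,0,0,0,0],
  ],
)

```text
t: 3.6
eef_pos: [524.6, -27.4, 69.9]
orientation: [2.463, 1.565, 1.012]
ft_force: [-2.4, 0.0, 0.8]
finger_gap: 32.1
```

```bash
python3 - <<'E'
from h import *
st()
E
```

```text
t 3.6 p [524.5514 -27.4262  69.8721] th 6.86 tilt [ 0.0032  0.0051 -1.    ] F [-2.3587  0.0025  0.7514] T [-0.1722  0.2081 -0.0049] gap 32.1 q6 -0.405
```

Emit:
move_arm(
  targets=[
    [0,0,0,0.02,0],
    [0,0,0,0.04,0],
    [0,0,0,0.06,0],
    [0,0,0,0.075,0],
    [0,0,0,0.075,0],
  ],
)

```text
t: 4.22
eef_pos: [523.9, -27.3, 69.8]
orientation: [-3.082, 1.565, 1.28]
ft_force: [-5.6, -0.5, 4.5]
finger_gap: 32.2
```

```bash
python3 - <<'E'
from h import *
st()
E
```

```text
t 4.22 p [523.8569 -27.3278  69.8233] th -20.09 tilt [ 0.0016  0.0053 -1.    ] F [-5.5578 -0.4501  4.532 ] T [-0.0655  0.7223 -0.0757] gap 32.2 q6 0.065
```

Emit:
move_arm(
  targets=[
    [0,-0.0025,-0.0008,0.01,0],
    [0,-0.0025,-0.0008,0.02,0],
    [0,-0.0025,-0.0008,0.03,0],
    [0,-0.0025,-0.0008,0.03,0],
  ],
)

```text
t: 4.72
eef_pos: [523.5, -27.1, 69.9]
orientation: [-3.109, 1.566, 1.066]
ft_force: [-0.1, -4.1, 0.3]
finger_gap: 31.6
```

```bash
python3 - <<'E'
from h import *
st()
E
```

```text
t 4.72 p [523.4588 -27.1392  69.8749] th -30.77 tilt [ 0.0025  0.0046 -1.    ] F [-0.0895 -4.083   0.2524] T [-0.4898  0.0169 -0.0628] gap 31.6 q6 0.252
```

Emit:
move_arm(
  targets=[
    [0,0.0008,0.0013,0.012,0],
    [0,0.0008,0.0013,0.024,0],
    [0,0.0008,0.0013,0.024,0],
  ],
)

```text
t: 5.1
eef_pos: [523.3, -27.1, 69.8]
orientation: [-2.831, 1.565, 1.196]
ft_force: [-2.3, 2.8, 2.3]
finger_gap: 31.9
```

```bash
python3 - <<'E'
from h import *
st()
E
```

```text
t 5.1 p [523.3033 -27.1288  69.8499] th -39.26 tilt [ 0.0022  0.0056 -1.    ] F [-2.3022  2.8206  2.2506] T [ 0.3197  0.2781 -0.0764] gap 31.9 q6 0.399
```

Emit:
move_arm(
  targets=[
    [0,0,0,0.012,0],
    [0,0,0,0.024,0],
    [0,0,0,0.024,0],
  ],
)

```text
t: 5.48
eef_pos: [523.0, -27.0, 69.8]
orientation: [-2.586, 1.565, 1.294]
ft_force: [-3.0, 0.4, 2.6]
finger_gap: 31.5
```

```bash
python3 - <<'E'
from h import *
st()
E
```

```text
t 5.47 p [523.0342 -27.0318  69.8067] th -47.69 tilt [ 0.0016  0.0056 -1.    ] F [-3.0418  0.411   2.6187] T [0.0156 0.5082 0.2131] gap 31.5 q6 0.547
```

Emit:
move_arm(
  targets=[
    [0,0,0,0.006,0],
    [0,0,0,0.01,0],
  ],
)

```text
t: 5.72
eef_pos: [522.9, -27.0, 69.8]
orientation: [-2.484, 1.565, 1.333]
ft_force: [-2.6, 0.6, 2.4]
finger_gap: 32.3
```

```bash
python3 - <<'E'
from h import *
import pickle
st()
c=calibration('wrist'); im=snapshot('wrist'); cv2.imwrite('pics/w4.png',im[:,:,::-1]); pickle.dump(c,open('c4.pkl','wb'))
u,v=map(int,proj('wrist',[523,-26.5,100],c))
crop(im,u-70,v-60,u+70,v+60,5,'pics/w4c.png'); print(u-70,v-60)
st()
E
```

```text
t 5.72 p [522.9193 -27.0259  69.7768] th -51.3 tilt [ 0.0013  0.0055 -1.    ] F [-2.5529  0.5755  2.3909] T [0.0938 0.337  0.464 ] gap 32.3 q6 0.61
237 290
t 5.78 p [522.9587 -27.0271  69.7967] th -51.37 tilt [ 0.0014  0.0055 -1.    ] F [-3.4214  0.3338  2.1898] T [0.009  0.456  0.4421] gap 32.5 q6 0.611
```

View pics/w4c.png

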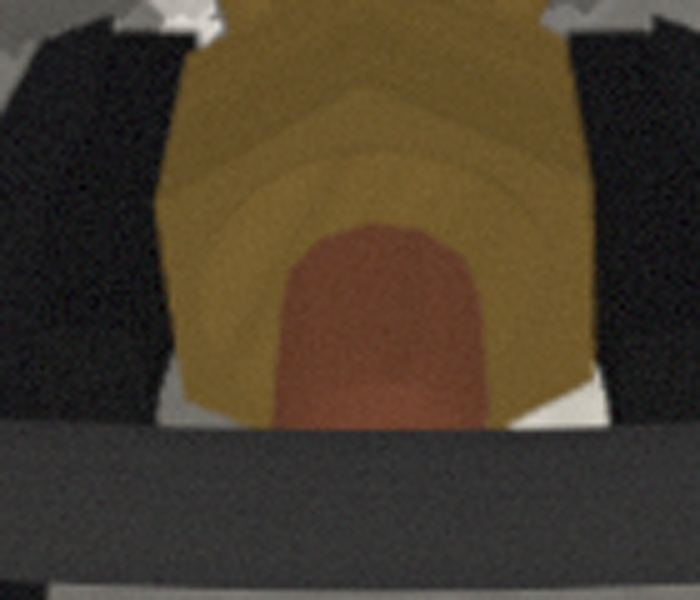

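Emit:
move_arm(
  targets=[
    [0,0,0,0,0],
    [0,0,0,0,0],
    [0,0,0,0,1],
    [0,0,0,0,1],
    [0,0,0,0,1],
  ],
)

```text
t: 6.4
eef_pos: [523.2, -27.1, 69.8]
orientation: [-2.583, 1.565, 1.232]
ft_force: [0.5, -0.2, -0.0]
finger_gap: 60.0
```

```bash
python3 - <<'E'
from h import *
st()
go(523,-27,240)
E
```

```text
t 6.4 p [523.2044 -27.0975  69.8022] th -51.38 tilt [ 0.0019  0.0055 -1.    ] F [ 0.4595 -0.2382 -0.0356] T [ 0.0346  0.0131 -0.0112] gap 60.0 q6 0.611
row [-0.4255 -0.0018 -0.0019] 0 curth -51.38 dist 170.1979667772234 deg 0
```

Emit:
move_arm(
  targets=[
    [0,0,0,0,1],
    [-0.1,0,0,0,1],
    [-0.22,0,0,0,1],
    [-0.22,0,0,0,1],
    [-0.22,0,0,0,1],
  ],
)

```text
t: 7.02
eef_pos: [522.7, -27.5, 157.4]
orientation: [-2.535, 1.565, 1.281]
ft_force: [-0.1, -0.7, 0.1]
finger_gap: 87.8
```

```bash
python3 - <<'E'
from h import *
import pickle
st(); c=calibration('wrist'); im=snapshot('wrist'); cv2.imwrite('pics/w5.png',im[:,:,::-1]); pickle.dump(c,open('c5.pkl','wb'))
u,v=map(int,proj('wrist',[524,-26.5,100],c))
crop(im,u-70,v-60,u+70,v+60,5,'pics/w5c.png'); print(u-70,v-60)
st()
E
```

```text
t 7.03 p [522.732  -27.4822 157.3827] th -51.39 tilt [ 0.0017  0.0057 -1.    ] F [-0.137  -0.6862  0.0939] T [-0.046  -0.0025 -0.0234] gap 87.8 q6 0.611
240 202
t 7.08 p [522.2268 -27.344  156.6606] th -51.39 tilt [ 0.0002  0.0061 -1.    ] F [ 0.7881 -0.0327  0.0618] T [-0.0261 -0.0053  0.0251] gap 88.0 q6 0.611
```

View pics/w5c.png

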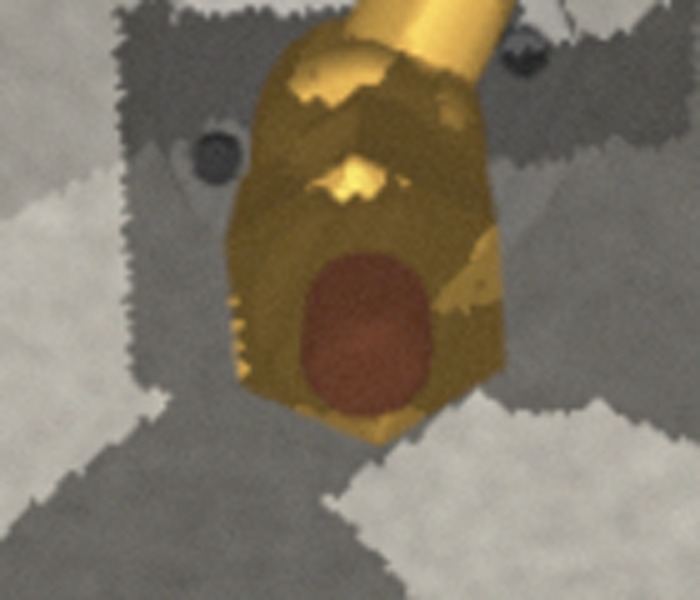

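```bash
python3 - <<'E'
from h import *
import pickle
c=pickle.load(open('c5.pkl','rb'))
ct,fl=hexfit([(354,155),(495,228),(503,368),(380,443),(240,382),(228,240)],c,100,(240,202),5)
ct,fl=hexfit([(495,228),(503,368),(380,443),(240,382),(228,240)],c,100,(240,202),5)
c1=pickle.load(open('c1.pkl','rb'))
print([at_z('wrist',*p,10,c1) for p in ((348,231),(350,24),(397,31))])
go(450,-277,160,np.radians(-75))
E
```

```text
ctr [524.9123 -27.4408] r [18.5602 17.7923 18.2581 18.1737 18.2408 18.1336] flat normals at 12.400520993454844 mod 60, coher 0.9966365496442008
ctr [522.2033 -29.9786] r [19.8229 16.6544 14.4619 16.7709 20.3011] flat normals at 12.614565608787185 mod 60, coher 0.5889608982764286
[array([ 383.1441, -297.9916,   10.    ]), array([ 585.2495, -223.9513,   10.    ]), array([ 597.1937, -270.1687,   10.    ])]
row [-0.0122  0.375   0.5305] 0.0656 curth -51.39 dist 259.9153625099265 deg 23.606431873525445
```

```bash
python3 - <<'E'
from h import *
go(463,-277,170,np.radians(-76))
E
```

```text
row [-0.0372  0.3952  0.505 ] 0.0684 curth -51.39 dist 256.9316763628485 deg 24.606431873525455
```

Emit:
move_arm(
  targets=[
    [-0.037,0.395,0.505,0.0684,1],
    [-0.037,0.395,0.505,0.0684,1],
    [-0.037,0.395,0.505,0.0684,1],
    [-0.037,0.395,0.505,0.0684,1],
    [-0.037,0.395,0.505,0.0684,1],
  ],
)

```text
t: 7.7
eef_pos: [461.2, -280.2, 168.5]
orientation: [-1.586, 1.564, 1.795]
ft_force: [0.8, -0.1, -1.0]
finger_gap: 88.0
```

```bash
python3 - <<'E'
from h import *
import pickle
st(); c=calibration('wrist'); im=snapshot('wrist'); cv2.imwrite('pics/w6.png',im[:,:,::-1]); pickle.dump(c,open('c6.pkl','wb'))
st()
E
```

```text
t 7.7 p [ 461.1968 -280.168   168.4783] th -76.31 tilt [-0.0016  0.0069 -1.    ] F [ 0.7965 -0.1018 -1.0212] T [ 0.044  -0.0282  0.0073] gap 88.0 q6 0.562
t 7.75 p [ 461.4717 -278.8164  168.333 ] th -76.24 tilt [-0.0018  0.0077 -1.    ] F [-0.0545  0.045   0.1116] T [ 0.0109  0.0229 -0.0128] gap 88.2 q6 0.563
```

View pics/w6.png

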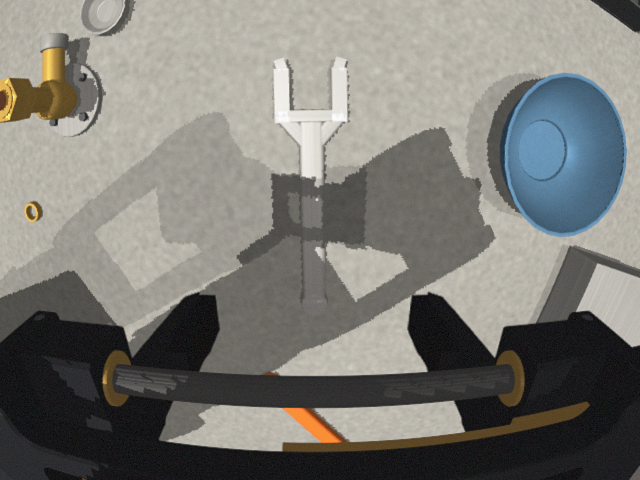

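```bash
python3 - <<'E'
from h import *
import pickle
st(); c=calibration('wrist'); im=snapshot('wrist'); pickle.dump(c,open('c7.pkl','wb'))
g=cv2.convertScaleAbs(im,alpha=1.3)
crop(g,250,40,370,190,4,'pics/w7a.png'); crop(g,250,170,370,320,4,'pics/w7b.png')
E
```

```text
t 7.75 p [ 461.4717 -278.8164  168.333 ] th -76.24 tilt [-0.0018  0.0077 -1.    ] F [-0.0545  0.045   0.1116] T [ 0.0109  0.0229 -0.0128] gap 88.2 q6 0.563
```

View pics/w7a.png

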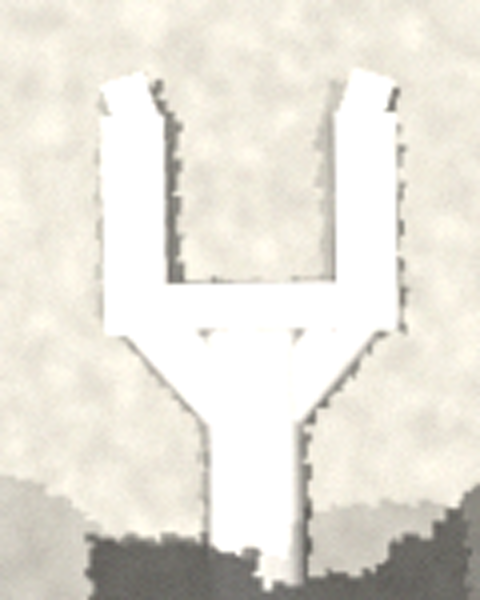

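View pics/w7b.png

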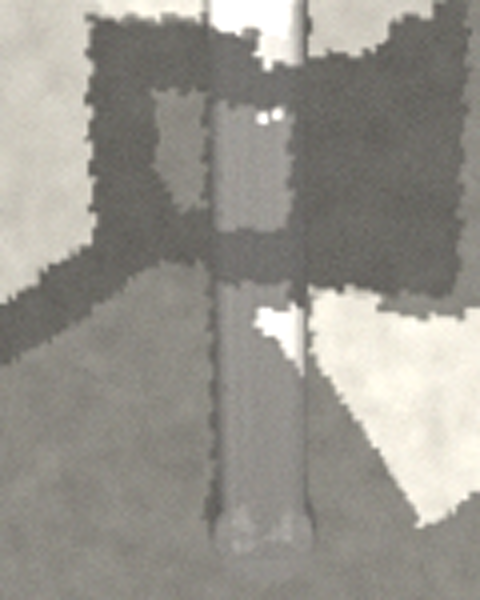

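```bash
python3 - <<'E'
from h import *
import pickle
c=pickle.load(open('c7.pkl','rb'))
def P(u,v,off,z=13): return at_z('wrist',(u+.5)/4-.5+250,(v+.5)/4-.5+off,z,c)[:2]
bl,br=P(167,283,40),P(334,283,40)
tl,tr=P(162,115,40),P(337,115,40)
bm=(bl+br)/2; tm=(tl+tr)/2; tail=P(264,548,170,8)
hm=(P(210,430,40)+P(298,430,40))/2
h2=(P(215,480,170)+P(301,480,170))/2
print('gap',np.linalg.norm(bl-br),np.linalg.norm(tl-tr),'hw',np.linalg.norm(P(210,430,40)-P(298,430,40)),np.linalg.norm(P(215,480,170)-P(301,480,170)))
ang=lambda d: np.degrees(np.arctan2(d[1],d[0]))
print(bm,tm,tail,hm,h2,'angs',ang(bm-tail),ang(tm-h2),ang(hm-h2),ang(bl-br)-90,ang(tm-bm),'len',np.linalg.norm(bm-tail))
psi=np.radians(ang(tm-h2)); u=np.array([np.cos(psi),np.sin(psi)])
grip=bm+u*(20-112.6); print('grip',grip, 'from tail',tail+85*u)
go(grip[0],grip[1],2,psi-np.pi/2)
E
```

```text
gap 33.26250352829358 34.65523863570326 hw 17.7271395141568 19.37623904558189
[ 551.4034 -256.4902] [ 584.8277 -248.0929] [ 381.0825 -301.3557] [ 522.4539 -264.3136] [ 400.3513 -295.1866] angs 14.75747941005394 14.320775218756623 14.189526329658719 13.734351261585928 14.102660402260476 len 176.1309812528803
grip [ 461.6808 -279.3948] from tail [ 463.4412 -280.3309]
row [0.4158 0.009  0.0021] -0.0013 curth -76.15 dist 166.34636383596484 deg -0.47032214419024015
```

Emit:
move_arm(
  targets=[
    [0.15,0.003,0.001,0,1],
    [0.28,0.006,0.002,-0.001,1],
    [0.375,0.008,0.002,-0.001,1],
    [0.41,0.009,0.002,-0.001,1],
    [0.41,0.009,0.002,-0.001,1],
  ],
)

```text
t: 8.43
eef_pos: [461.9, -277.8, 3.7]
orientation: [-1.52, 1.561, 1.871]
ft_force: [-0.1, -0.5, 0.7]
finger_gap: 88.0
```

```bash
python3 - <<'E'
from h import *
st(); go(462,-279.5,3,np.radians(14.2-90))
E
```

```text
t 8.43 p [ 461.8655 -277.811     3.7485] th -75.7 tilt [-0.003   0.0098 -0.9999] F [-0.0908 -0.4893  0.6706] T [-0.0347  0.0127  0.0264] gap 88.0 q6 0.552
row [0.0018 0.0042 0.0007] 0.0003 curth -75.7 dist 1.8523325207962953 deg 0.10309197556327027
```

Emit:
move_arm(
  targets=[
    [0.002,0.004,0.0007,0,0],
    [0.002,0.004,0.0007,0,0],
    [0.002,0.004,0.0007,0,0],
    [0.002,0.004,0.0007,0,0],
    [0.002,0.004,0.0007,0,0],
  ],
  squeeze=40,
)

```text
t: 9.05
eef_pos: [461.9, -279.5, 3.0]
orientation: [-1.525, 1.561, 1.866]
ft_force: [-0.0, 0.3, -0.2]
finger_gap: 40.5
```

Emit:
move_arm(
  targets=[
    [0,0,0,0,0],
    [0,0,0,0,0],
    [0,0,0,0,0],
    [0,0,0,0,0],
  ],
)

```text
t: 9.55
eef_pos: [461.9, -279.4, 3.0]
orientation: [-1.515, 1.561, 1.876]
ft_force: [-1.5, 0.4, 0.0]
finger_gap: 19.8
```

```bash
python3 - <<'E'
from h import *
st()
E
```

```text
t 9.55 p [ 461.8907 -279.4375    3.0341] th -75.7 tilt [-0.0031  0.0098 -0.9999] F [-1.5001  0.4032  0.0278] T [0.1249 0.0896 0.04  ] gap 19.8 q6 0.55
```

Emit:
move_arm(
  targets=[
    [-0.04,0,0,0,0],
    [-0.12,0,0,0,0],
    [-0.204,0,0,0,0],
    [-0.204,0,0,0,0],
  ],
)

```text
t: 10.05
eef_pos: [464.0, -282.0, 88.0]
orientation: [-2.174, 1.565, 1.217]
ft_force: [0.6, -0.8, -2.0]
finger_gap: 19.2
```

```bash
python3 - <<'E'
from h import *
st()
p=np.radians(42.4); n=np.array([525,-27.4])-185*np.array([np.cos(p),np.sin(p)])
print(n);go(*n,84.5,p-np.pi/2)
E
```

```text
t 10.05 p [ 464.0367 -282.0152   88.0477] th -75.7 tilt [ 0.0019  0.005  -1.    ] F [ 0.6387 -0.7665 -1.9559] T [-0.0398  0.0322 -0.0187] gap 19.2 q6 0.551
[ 388.3858 -152.1459]
row [ 0.0101 -0.3613  0.1031] -0.0781 curth -75.7 dist 150.33856103218537 deg -28.09836135720521
```

```bash
python3 - <<'E'
from h import *
p=np.radians(42.4); n=np.array([522.8,-27])-180*np.array([np.cos(p),np.sin(p)])
print(n);go(*n,84.5,p-np.pi/2)
E
```

```text
[ 389.878  -148.3744]
row [ 0.0102 -0.3695  0.0972] -0.0781 curth -75.7 dist 152.87889686984968 deg -28.09836135720521
```

Emit:
move_arm(
  targets=[
    [0.01,-0.07,0.018,-0.02,0],
    [0.01,-0.16,0.04,-0.04,0],
    [0.01,-0.27,0.07,-0.06,0],
    [0.0102,-0.3695,0.0972,-0.078,0],
    [0.0102,-0.3695,0.0972,-0.078,0],
  ],
)

```text
t: 10.68
eef_pos: [387.3, -145.2, 82.9]
orientation: [-2.109, 1.563, 1.775]
ft_force: [0.7, -1.2, -1.9]
finger_gap: 19.8
```

Emit:
move_arm(
  targets=[
    [0,0,0,0,0],
  ],
)

```text
t: 10.8
eef_pos: [387.7, -145.7, 82.9]
orientation: [-2.183, 1.564, 1.7]
ft_force: [0.1, -0.9, -0.5]
finger_gap: 19.5
```

```bash
python3 - <<'E'
from h import *
import pickle
st(); c=calibration('wrist'); im=snapshot('wrist'); cv2.imwrite('pics/w8.png',im[:,:,::-1]); pickle.dump(c,open('c8.pkl','wb'))
st(); print(proj('wrist',[523,-27,100],c))
p=np.radians(42.4); n=np.array([522.8,-27])-180*np.array([np.cos(p),np.sin(p)])
go(*n,84.5,p-np.pi/2)
E
```

```text
t 10.8 p [ 387.7121 -145.746    82.8606] th -47.52 tilt [-0.0009  0.007  -1.    ] F [ 0.0831 -0.8875 -0.5297] T [-0.1105  0.0109 -0.013 ] gap 19.5 q6 0.174
t 10.85 p [ 387.3176 -145.512    82.5693] th -47.53 tilt [-0.0019  0.0079 -1.    ] F [-0.0485 -0.0978 -2.2363] T [-0.0928  0.0658 -0.0089] gap 19.4 q6 0.174
(np.float64(319.0609471518711), np.float64(-117.06477870358037))
row [-0.0049  0.0096  0.0001] 0.0002 curth -47.53 dist 4.298451010646821 deg 0.07400921342646093
```

View pics/w8.png

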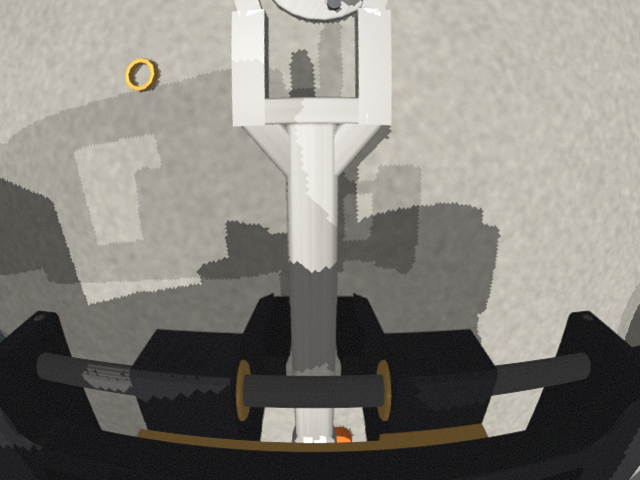

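```bash
python3 - <<'E'
from h import *
import pickle
c=pickle.load(open('c8.pkl','rb')); p=np.array([387.7,-145.7])
for z in (92.7,):
    a,b=at_z('wrist',265.5,98,z,c)[:2],at_z('wrist',356.5,98,z,c)[:2]
    m=(a+b)/2; d=m-p; th=np.radians(-47.52); u=np.array([-np.sin(th),np.cos(th)]); v=np.array([np.cos(th),np.sin(th)])
    print(np.linalg.norm(a-b), d@u, d@v)
im=snapshot('top'); crop(im,280,190,400,310,5,'pics/t3.png')
im=snapshot('side'); cv2.imwrite('pics/s3.png',im[:,:,::-1])
E
```

```text
32.95393746752439 91.6702236401909 0.8238082402284164
```

View pics/t3.png

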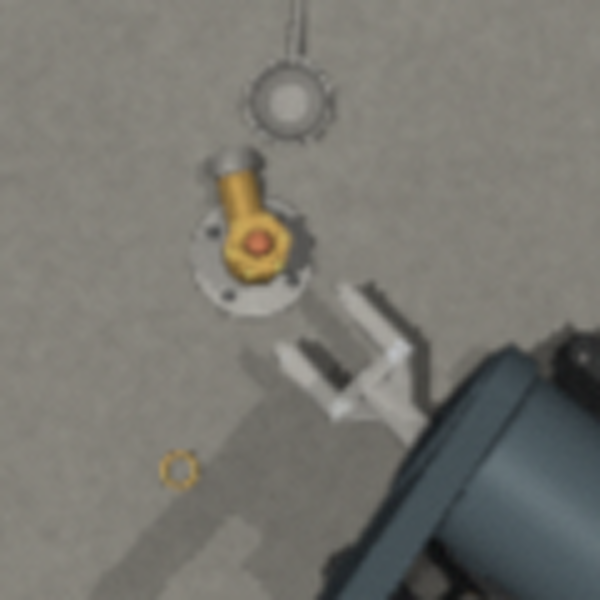

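View pics/s3.png

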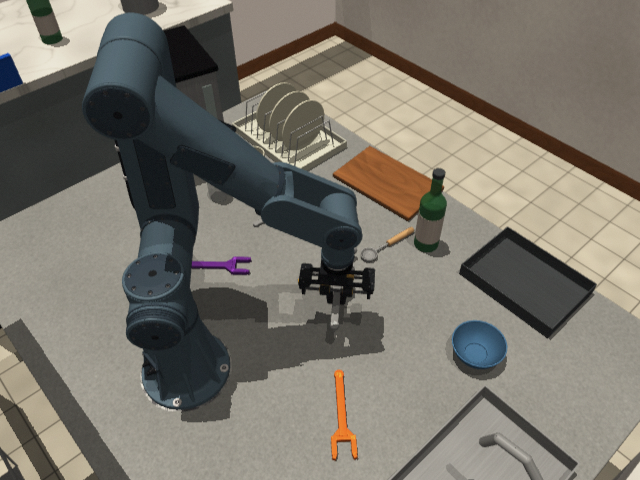

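```bash
cat >> h.py <<'E'
def overlay(im,grip,psi,zs,nut,fl,box,s,fn):
    u0,v0,u1,v1=box; g=cv2.resize(im[v0:v1,u0:u1,::-1],None,fx=s,fy=s,interpolation=cv2.INTER_CUBIC)
    c=calibration('top')
    def px(P): 
        a=np.array([proj('top',p,c) for p in P]); return np.round(((a-[u0,v0]+.5)*s-.5)*8).astype(np.int32)
    u=np.array([np.cos(psi),np.sin(psi)]);v=np.array([-u[1],u[0]])
    sp=lambda a,b:[*(grip+u*(112.6+a)+v*b),zs]
    J=[sp(14,17),sp(-20,17),sp(-20,-17),sp(14,-17)]
    O=[sp(22,29),sp(-26,29),sp(-50,10),sp(-50,-10),sp(-26,-29),sp(22,-29)]
    for L,col in ((J,(0,0,255)),(O,(255,0,0))): cv2.polylines(g,[px(L)],False,col,1,cv2.LINE_AA,3)
    if nut is not None:
        H=[[nut[0]+18.5*np.cos(np.radians(fl+30+60*k)),nut[1]+18.5*np.sin(np.radians(fl+30+60*k)),100] for k in range(6)]
        cv2.polylines(g,[px(H)],True,(0,255,0),1,cv2.LINE_AA,3)
    cv2.imwrite(fn,g)
E
python3 - <<'E'
from h import *
im=snapshot('top'); o=observe(); st()
overlay(im,o['eef_pos'][:2],np.radians(90-47.52),92.5,[522.8,-27],12.4,(310,210,380,280),8,'pics/t4.png')
E
```

```text
t 11.0 p [ 387.6296 -145.9804   82.7911] th -47.54 tilt [-0.0016  0.0076 -1.    ] F [ 0.2    -0.2134 -0.7992] T [-0.0293  0.0608  0.0286] gap 19.9 q6 0.174
```

View pics/t4.png

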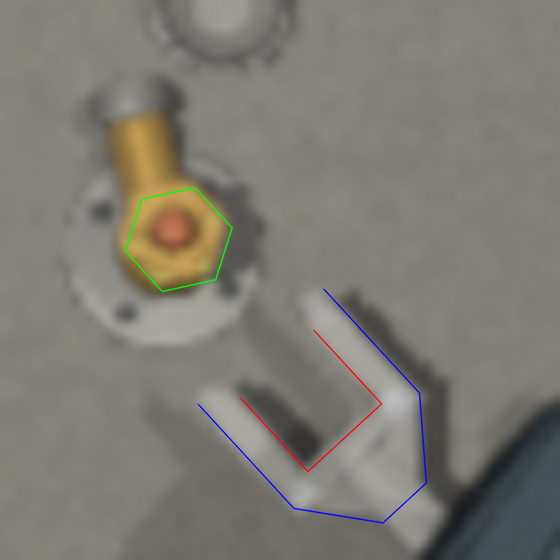

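```bash
cat >> h.py <<'E'
def sp(dist,psi,nut=(522.8,-27.0),z=84.5):
    p=np.radians(psi); n=np.array(nut)-dist*np.array([np.cos(p),np.sin(p)]); print('dist',dist,'psi',psi,'tcp',n); return go(*n,z,p-np.pi/2)
def where(nut=(522.8,-27.0)):
    o=observe(); M=Rm(o['orientation']); d=np.array(nut)-o['eef_pos'][:2]; u=-M[:2,2]; v=np.array([-u[1],u[0]])
    print('psi',np.degrees(np.arctan2(u[1],u[0])).round(2),'ahead',(d@u).round(2),'nut lateral left',(d@v).round(2),'F along',(o['ft_force'][:2]@u).round(2),'F left',(o['ft_force'][:2]@v).round(2),'Tz',o['wrist_torque'][2].round(3))
E
python3 - <<'E'
from h import *
where(); sp(152,42.4); sp(140,42.4); sp(130,42.4)
E
```

```text
psi 42.46 ahead 180.04 nut lateral left -3.47 F along 0.0 F left -0.29 Tz 0.029
dist 152 psi 42.4 tcp [ 410.5548 -129.494 ]
row [-0.004   0.0083 -0.0701] 0.0002 curth -47.54 dist 28.289373487627945 deg 0.059620894464589146
dist 140 psi 42.4 tcp [ 419.4163 -121.4023]
row [-0.0039  0.0083 -0.1001] 0.0002 curth -47.54 dist 40.216847555948625 deg 0.059620894464589146
dist 130 psi 42.4 tcp [ 426.8008 -114.6593]
row [-0.0038  0.0083 -0.1251] 0.0002 curth -47.54 dist 50.18283212266583 deg 0.059620894464589146
```

Emit:
move_arm(
  targets=[
    [-0.004,0.0083,-0.01,0,0],
    [-0.004,0.0083,-0.04,0,0],
    [-0.004,0.0083,-0.06,0,0],
    [-0.004,0.0083,-0.06,0,0],
  ],
)

```text
t: 11.5
eef_pos: [408.0, -131.6, 84.4]
orientation: [-2.107, 1.563, 1.777]
ft_force: [-0.0, 1.2, -2.6]
finger_gap: 19.7
```

```bash
python3 - <<'E'
from h import *
im=snapshot('top'); o=observe(); st(); where()
cv2.imwrite('pics/t5raw.png',im[:,:,::-1])
overlay(im,o['eef_pos'][:2],np.radians(42.4),o['eef_pos'][2]+10,[522.8,-27],12.4,(310,210,370,270),10,'pics/t5.png')
crop(im,310,210,370,270,10,'pics/t5c.png')
E
```

```text
t 11.55 p [ 407.7569 -131.8127   84.3805] th -47.47 tilt [-0.0018  0.0077 -1.    ] F [ 0.2181  0.6221 -1.6605] T [-0.0568  0.0746  0.0559] gap 19.4 q6 0.23
psi 42.53 ahead 155.63 nut lateral left -0.53 F along 0.58 F left 0.31 Tz 0.056
```

View pics/t5.png

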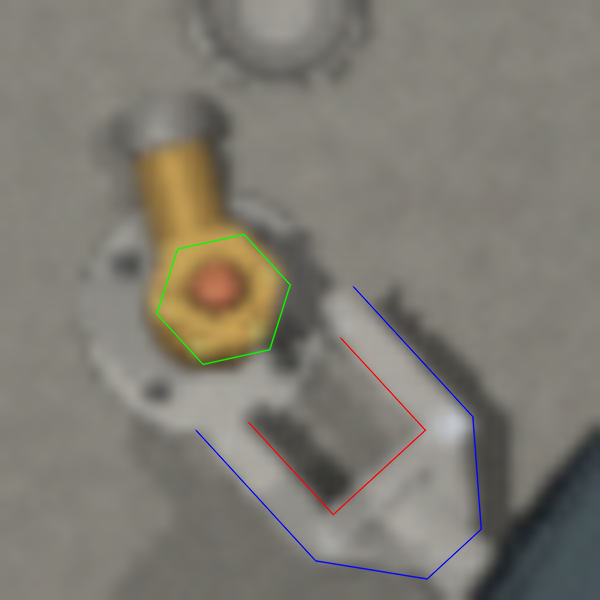

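View pics/t5c.png

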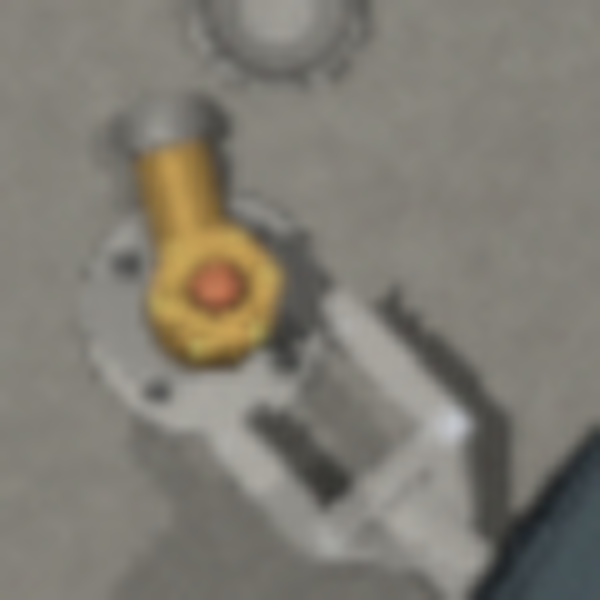

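```bash
python3 - <<'E'
from h import *
sp(135,42.4)
E
```

```text
dist 135 psi 42.4 tcp [ 423.1085 -118.0308]
row [-0.0001  0.0006 -0.0516] 0.0004 curth -47.47 dist 20.630737570558914 deg 0.1340166893914804
```

Emit:
move_arm(
  targets=[
    [0,0.0008,-0.02,0,0],
    [0,0.0008,-0.04,0,0],
    [0,0.0008,-0.0516,0,0],
    [0,0.0008,-0.0516,0,0],
  ],
)

```text
t: 12.05
eef_pos: [423.4, -117.8, 84.4]
orientation: [-2.079, 1.563, 1.806]
ft_force: [0.1, -0.2, -1.4]
finger_gap: 19.0
```

```bash
python3 - <<'E'
from h import *
o=observe(); st(); where(); sp(114,42.4)
E
```

```text
t 12.05 p [ 423.4    -117.8035   84.4413] th -47.42 tilt [-0.0018  0.0077 -1.    ] F [ 0.1198 -0.1629 -1.4101] T [-0.1171  0.0524  0.0087] gap 19.0 q6 0.277
psi 42.57 ahead 134.63 nut lateral left -0.38 F along -0.02 F left -0.2 Tz 0.009
dist 114 psi 42.4 tcp [ 438.6161 -103.8705]
row [ 0.0001  0.0001 -0.0516] 0.0005 curth -47.42 dist 20.631591230186896 deg 0.17563860964553357
```

Emit:
move_arm(
  targets=[
    [0,0.0004,-0.015,0.0004,0],
    [0,0.0004,-0.03,0.0004,0],
    [0,0.0004,-0.03,0.0004,0],
  ],
)

```text
t: 12.42
eef_pos: [432.9, -109.6, 84.6]
orientation: [-2.162, 1.563, 1.72]
ft_force: [0.8, -0.6, -2.8]
finger_gap: 19.6
```

```bash
python3 - <<'E'
from h import *
o=observe(); st(); where(); sp(113.5,42.4)
E
```

```text
t 12.43 p [ 432.899  -109.5989   84.5934] th -47.55 tilt [-0.0012  0.0077 -1.    ] F [ 0.7943 -0.5887 -2.7736] T [-0.0336 -0.1244 -0.0532] gap 19.6 q6 0.307
psi 42.45 ahead 122.08 nut lateral left 0.27 F along 0.19 F left -0.97 Tz -0.053
dist 113.5 psi 42.4 tcp [ 438.9853 -103.5333]
row [ 0.0003 -0.0009 -0.0215] 0.0001 curth -47.55 dist 8.593177476389027 deg 0.051008004385641875
```

Emit:
move_arm(
  targets=[
    [0,-0.0005,-0.011,0,0],
    [0,-0.0005,-0.0215,0,0],
    [0,-0.0005,-0.0215,0,0],
    [0,-0.0005,-0.0215,0,0],
  ],
)

```text
t: 12.92
eef_pos: [439.3, -103.6, 84.7]
orientation: [-2.212, 1.563, 1.671]
ft_force: [0.5, -0.2, -1.5]
finger_gap: 19.3
```

```bash
python3 - <<'E'
from h import *
im=snapshot('top'); o=observe(); st(); where()
overlay(im,o['eef_pos'][:2],np.radians(42.4),o['eef_pos'][2]+10,None,12.4,(310,210,370,270),10,'pics/t6.png')
crop(im,310,210,370,270,10,'pics/t6c.png')
E
```

```text
t 12.97 p [ 439.2257 -103.6638   84.6753] th -47.55 tilt [-0.0008  0.0076 -1.    ] F [ 1.1989 -0.379  -2.949 ] T [-0.1053 -0.168  -0.1002] gap 19.5 q6 0.326
psi 42.45 ahead 113.41 nut lateral left 0.16 F along 0.63 F left -1.09 Tz -0.1
```

View pics/t6c.png

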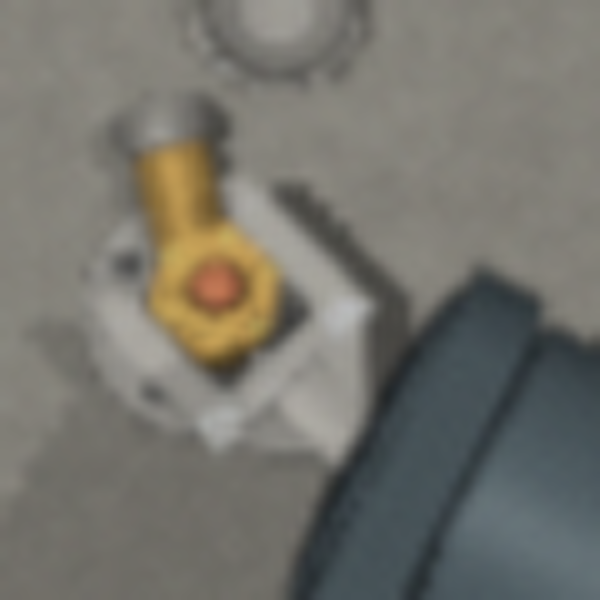

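Emit:
move_arm(
  targets=[
    [0,-0.0148,-0.0004,0.0083,0],
    [0,-0.0295,-0.0015,0.0167,0],
    [0,-0.0442,-0.0035,0.025,0],
    [0,-0.0587,-0.0062,0.0333,0],
  ],
)

```text
t: 13.48
eef_pos: [425.9, -85.1, 85.2]
orientation: [-2.265, 1.564, 1.407]
ft_force: [3.3, -2.1, -2.1]
finger_gap: 19.5
```

```bash
python3 - <<'E'
from h import *
st(); where()
E
```

```text
t 13.47 p [425.8703 -85.0748  85.236 ] th -59.63 tilt [ 0.0011  0.0065 -1.    ] F [ 3.3017 -2.1165 -2.1161] T [-0.3762 -0.4783  0.1134] gap 19.5 q6 0.56
psi 30.37 ahead 112.99 nut lateral left 1.1 F along 1.78 F left -3.5 Tz 0.113
```

Emit:
move_arm(
  targets=[
    [0,-0.0148,-0.0004,0.0083,0],
    [0,-0.0295,-0.0015,0.0167,0],
    [0,-0.0442,-0.0035,0.025,0],
    [0,-0.0587,-0.0062,0.0333,0],
  ],
)

```text
t: 13.98
eef_pos: [416.0, -63.8, 85.4]
orientation: [-2.058, 1.565, 1.404]
ft_force: [1.0, -1.7, -2.6]
finger_gap: 19.7
```

```bash
python3 - <<'E'
from h import *
st(); where()
im=snapshot('top');crop(im,290,210,370,270,10,'pics/t7c.png')
E
```

```text
t 13.97 p [415.9795 -63.7844  85.4126] th -71.67 tilt [ 0.001   0.0057 -1.    ] F [ 0.9896 -1.7062 -2.5616] T [-0.3081 -0.0052  0.2917] gap 19.7 q6 0.807
psi 18.33 ahead 112.97 nut lateral left 1.32 F along 0.4 F left -1.93 Tz 0.292
```

View pics/t7c.png

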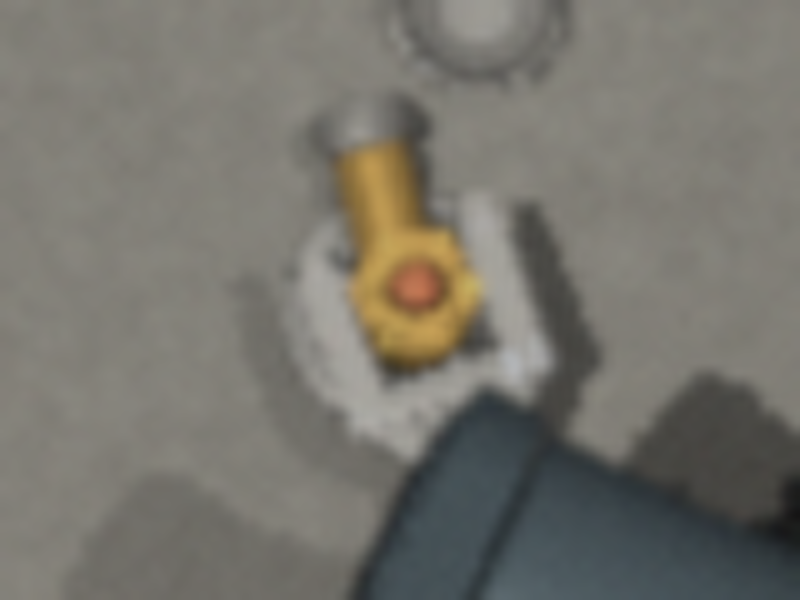

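Emit:
move_arm(
  targets=[
    [0,-0.0148,-0.0004,0.0083,0],
    [0,-0.0295,-0.0015,0.0167,0],
    [0,-0.0442,-0.0035,0.025,0],
    [0,-0.0587,-0.0062,0.0333,0],
    [0,-0.0731,-0.0096,0.0417,0],
  ],
)

```text
t: 14.65
eef_pos: [410.0, -34.4, 85.4]
orientation: [-1.661, 1.565, 1.536]
ft_force: [0.8, -1.5, -1.8]
finger_gap: 19.1
```

```bash
python3 - <<'E'
from h import *
st(); where()
E
```

```text
t 14.65 p [409.9566 -34.3588  85.4403] th -86.81 tilt [ 0.0002  0.0057 -1.    ] F [ 0.7699 -1.4555 -1.7873] T [-0.322   0.0577  0.3206] gap 19.1 q6 1.133
psi 3.19 ahead 113.08 nut lateral left 1.07 F along 0.69 F left -1.5 Tz 0.321
```

Emit:
move_arm(
  targets=[
    [0,-0.0148,-0.0004,0.0083,0],
    [0,-0.0295,-0.0015,0.0167,0],
    [0,-0.0442,-0.0035,0.025,0],
    [0,-0.0587,-0.0062,0.0333,0],
    [0,-0.0731,-0.0096,0.0417,0],
  ],
)

```text
t: 15.28
eef_pos: [411.6, -4.9, 85.4]
orientation: [-1.163, 1.565, 1.773]
ft_force: [-0.5, -1.2, -1.3]
finger_gap: 19.6
```

```bash
python3 - <<'E'
from h import *
st(); where()
im=snapshot('top');crop(im,290,210,370,270,10,'pics/t8c.png')
E
```

```text
t 15.28 p [411.5979  -4.8753  85.433 ] th -101.81 tilt [-0.0011  0.0055 -1.    ] F [-0.4588 -1.2461 -1.2822] T [-0.0237  0.1231  0.375 ] gap 19.6 q6 1.468
psi -11.81 ahead 113.38 nut lateral left 1.11 F along -0.19 F left -1.31 Tz 0.375
```

View pics/t8c.png

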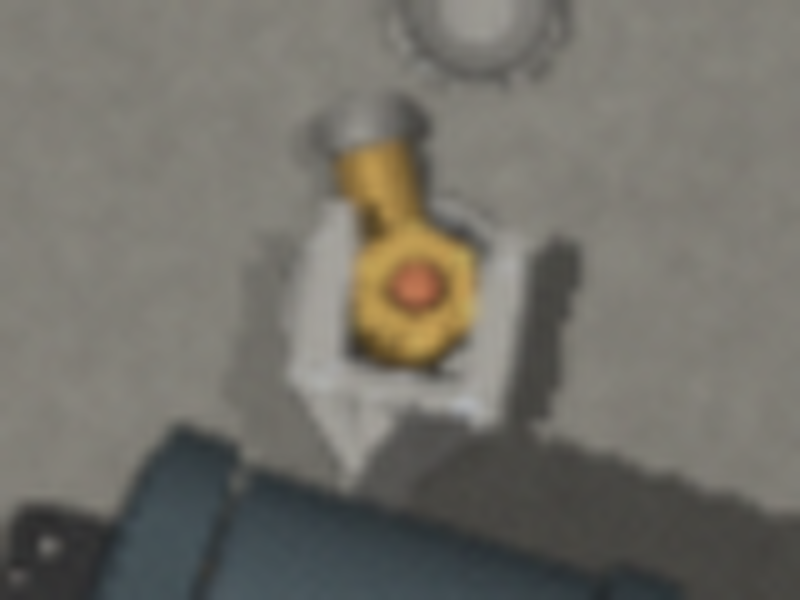

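Emit:
move_arm(
  targets=[
    [0,-0.0148,-0.0004,0.0083,0],
    [0,-0.0295,-0.0015,0.0167,0],
    [0,-0.0442,-0.0035,0.025,0],
    [0,-0.0501,-0.0045,0.0283,0],
    [0,-0.0501,-0.0045,0.0283,0],
  ],
)

```text
t: 15.95
eef_pos: [417.1, 14.9, 85.4]
orientation: [-0.867, 1.564, 1.89]
ft_force: [-1.6, 0.3, -2.2]
finger_gap: 19.6
```

```bash
python3 - <<'E'
from h import *
st(); where()
im=snapshot('top');crop(im,290,210,370,270,10,'pics/t9c.png')
E
```

```text
t 15.95 p [417.1365  14.8944  85.3513] th -112.03 tilt [-0.002  0.006 -1.   ] F [-1.6448  0.3107 -2.2259] T [0.0304 0.2735 0.3125] gap 19.6 q6 1.697
psi -22.03 ahead 113.66 nut lateral left 0.8 F along -1.64 F left -0.33 Tz 0.312
```

View pics/t9c.png

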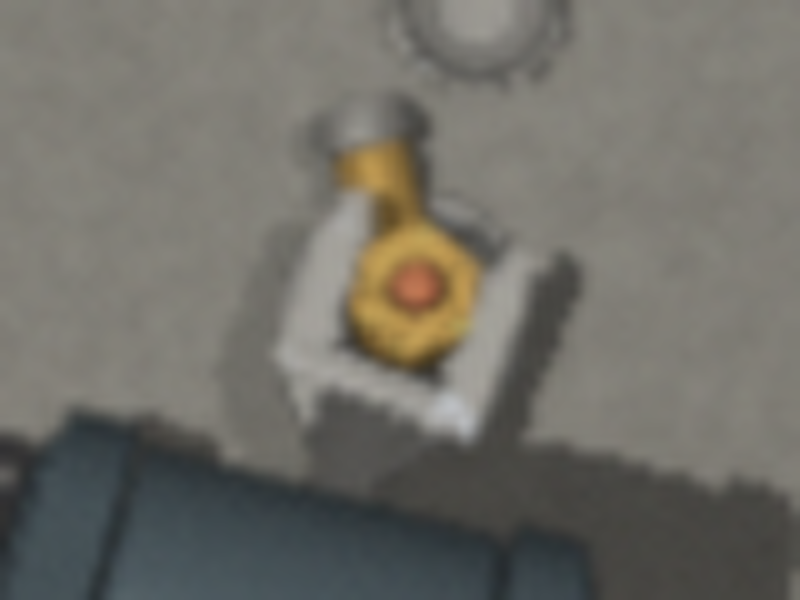

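Emit:
move_arm(
  targets=[
    [0,0.0123,-0.0003,-0.007,0],
    [0,0.0235,-0.0006,-0.0135,0],
    [0,0.0235,-0.0006,-0.0135,0],
  ],
)

```text
t: 16.38
eef_pos: [414.2, 6.0, 85.5]
orientation: [-1.126, 1.564, 1.716]
ft_force: [1.6, 1.4, -1.7]
finger_gap: 19.3
```

```bash
python3 - <<'E'
from h import *
st(); where(); sp(150,-17.2)
E
```

```text
t 16.38 p [414.1678   6.0074  85.4565] th -107.21 tilt [-0.001   0.0066 -1.    ] F [ 1.5714  1.3988 -1.698 ] T [ 0.4121 -0.0655  0.309 ] gap 19.3 q6 1.589
psi -17.21 ahead 113.53 nut lateral left 0.61 F along 1.09 F left 1.8 Tz 0.309
dist 150 psi -17.2 tcp [379.5082  17.3562]
row [ 0.0027 -0.0014  0.0912] -0.0 curth -107.21 dist 36.48278111737301 deg -0.012219302036255974
```

Emit:
move_arm(
  targets=[
    [0,-0.0014,0.02,0,0],
    [0,-0.0014,0.05,0,0],
    [0,-0.0014,0.091,0,0],
  ],
)

```text
t: 16.75
eef_pos: [378.5, 17.5, 85.4]
orientation: [-0.978, 1.564, 1.862]
ft_force: [-0.6, -0.5, -1.6]
finger_gap: 19.3
```

```bash
python3 - <<'E'
from h import *
st(); where(); sp(200,-17.2,z=110); sp(180,10,z=110)
E
```

```text
t 16.75 p [378.537   17.5484  85.3637] th -107.26 tilt [-0.002   0.0068 -1.    ] F [-0.6261 -0.4562 -1.6124] T [0.0826 0.0866 0.0056] gap 19.3 q6 1.593
psi -17.26 ahead 150.98 nut lateral left 0.26 F along -0.46 F left -0.62 Tz 0.006
dist 200 psi -17.2 tcp [331.7443  32.1416]
row [-0.0611 -0.0005  0.1228] -0.0002 curth -107.26 dist 54.858604813645115 deg -0.059720918135461265
dist 180 psi 10 tcp [345.5346 -58.2567]
row [-0.0627  0.2051  0.0228] -0.0757 curth -107.26 dist 86.27003031357118 deg -27.25972091813545
```

Emit:
move_arm(
  targets=[
    [-0.05,0,0.03,0,0],
    [-0.12,0,0.03,0,0],
    [-0.17,0,0.03,0,0],
    [-0.17,0,0.03,0,0],
  ],
)

```text
t: 17.25
eef_pos: [367.7, 20.5, 154.4]
orientation: [-1.373, 1.565, 1.467]
ft_force: [0.3, 0.5, -2.4]
finger_gap: 19.4
```

```bash
python3 - <<'E'
from h import *
st(); go(484,-119,152,np.radians(14-90))
E
```

```text
t 17.25 p [367.6904  20.5173 154.3712] th -107.28 tilt [ 0.0006  0.006  -1.    ] F [ 0.3344  0.4651 -2.3693] T [0.0754 0.1491 0.0264] gap 19.4 q6 1.595
row [ 0.004   0.2467 -0.3812] -0.0869 curth -107.28 dist 181.65524547896428 deg -31.276788929034055
```

Emit:
move_arm(
  targets=[
    [0,0.08,-0.1,-0.025,0],
    [0,0.16,-0.22,-0.05,0],
    [0.004,0.22,-0.32,-0.075,0],
    [0.004,0.2467,-0.3812,-0.087,0],
    [0.004,0.2467,-0.3812,-0.087,0],
  ],
)

```text
t: 17.88
eef_pos: [483.7, -119.7, 150.3]
orientation: [-1.571, 1.564, 1.813]
ft_force: [-0.5, -0.0, -2.4]
finger_gap: 19.1
```

```bash
python3 - <<'E'
from h import *
import pickle
st(); c=calibration('wrist'); im=snapshot('wrist'); cv2.imwrite('pics/w9.png',im[:,:,::-1]); pickle.dump(c,open('c9.pkl','wb'))
u,v=map(int,proj('wrist',[524,-27,100],c)); print(u,v)
st()
E
```

```text
t 17.88 p [ 483.7257 -119.7314  150.2764] th -76.08 tilt [-0.0017  0.007  -1.    ] F [-0.4835 -0.0174 -2.4036] T [-0.0111  0.0594  0.0343] gap 19.1 q6 0.841
167 167
t 17.93 p [ 482.8123 -118.6676  150.2453] th -76.08 tilt [-0.0026  0.0076 -1.    ] F [-0.8827  0.2704 -2.5892] T [-0.009   0.1213 -0.0651] gap 19.3 q6 0.842
```

View pics/w9.png

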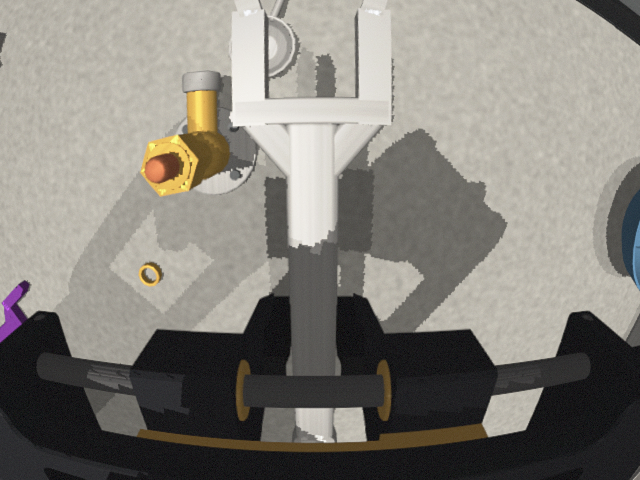

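```bash
python3 - <<'E'
from h import *
im=cv2.imread('pics/w9.png')[:,:,::-1]
crop(im,120,115,220,215,7,'pics/w9c.png')
E
```

```text
(no output)
```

View pics/w9c.png

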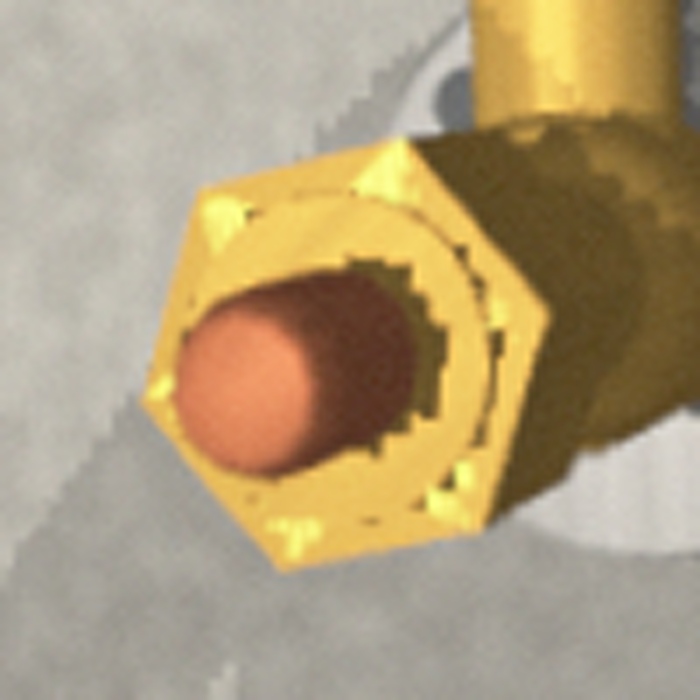

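```bash
python3 - <<'E'
from h import *
import pickle
c=pickle.load(open('c9.pkl','rb'))
hexfit([(405,137),(549,315),(485,530),(285,573),(145,400),(200,188)],c,100,(120,115),7)
go(464,-279,40,np.radians(14.2-90))
st()
E
```

```text
ctr [524.8519 -27.4182] r [18.5641 18.2696 18.4869 18.6474 18.3123 18.6104] flat normals at 22.488818263088792 mod 60, coher 0.9985500395492003
row [0.2727 0.38   0.1419] -0.0008 curth -76.08 dist 195.48511008235207 deg -0.28493421444004596
t 17.93 p [ 482.8123 -118.6676  150.2453] th -76.08 tilt [-0.0026  0.0076 -1.    ] F [-0.8827  0.2704 -2.5892] T [-0.009   0.1213 -0.0651] gap 19.3 q6 0.842
```

```bash
python3 - <<'E'
from h import *
im=snapshot('top');crop(im,290,210,370,270,10,'pics/t10c.png')
a=cv2.imread('pics/t9c.png')[180:400,300:530]; b=cv2.imread('pics/t10c.png')[180:400,300:530]; d=cv2.imread('pics/t8c.png')[180:400,300:530]
cv2.imwrite('pics/cmp.png',cv2.resize(np.hstack([d,a,b]),None,fx=1.15,fy=1.15))
E
```

```text
(no output)
```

View pics/cmp.png

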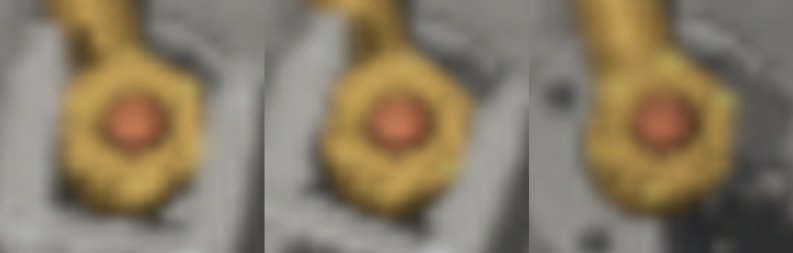

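```bash
cat > fit.py <<'E'
from h import *
c=calibration('top')
def small(fn): 
    b=cv2.imread(fn); return b
def sat(b): 
    b=b.astype(float); return b[:,:,2]-b[:,:,0]   # R-B yellow measure
def hexpx(nut,fl,z,u0,v0,s):
    H=[proj('top',[nut[0]+18.5*np.cos(np.radians(fl+30+60*k)),nut[1]+18.5*np.sin(np.radians(fl+30+60*k)),z],c) for k in range(6)]
    return ((np.array(H)-[u0,v0]+.5)*s-.5)
def fit(b,u0,v0,s):
    g=sat(b); best=[]
    h,w=g.shape; yy,xx=np.mgrid[:h,:w]
    m0=hexpx([522.8,-27],0,100,u0,v0,s).mean(0)
    for dx in np.arange(-14,8,2):
      for dy in np.arange(-10,12,2):
        ctr=m0+[dx,dy]; X,Y=xx-ctr[0],yy-ctr[1]; r=np.hypot(X,Y); ang=np.degrees(np.arctan2(-X,-Y)) # world-like angle (x up, y left)
        reg=(r<90)&(r>30)&((ang<-5)&(ang>-175)) # right side, away from tee and shadow below
        vals=g[reg]
        for fl in range(0,60,2):
            H=(hexpx([522.8,-27],fl,100,u0,v0,s)+[dx,dy])
            m=np.zeros((h,w),np.uint8); cv2.fillPoly(m,[np.round(H*8).astype(np.int32)],1,shift=3)
            mm=m[reg].astype(float); best.append((np.corrcoef(mm,vals)[0,1],dx,dy,fl))
    best.sort(reverse=True); return best
for fn,box in (('pics/t5c.png',(310,210)),('pics/t6c.png',(310,210)),('pics/t7c.png',(290,210)),('pics/t8c.png',(290,210)),('pics/t9c.png',(290,210)),('pics/t10c.png',(290,210))):
    r=fit(small(fn),*box,10); print(fn,[tuple(np.round(x,3)) for x in r[:5]])
E
python3 fit.py
```

```text
pics/t5c.png [(np.float64(0.915), np.float64(-6.0), np.float64(-8.0), np.float64(12.0)), (np.float64(0.915), np.float64(-4.0), np.float64(-8.0), np.float64(18.0)), (np.float64(0.914), np.float64(-6.0), np.float64(-8.0), np.float64(18.0)), (np.float64(0.914), np.float64(-4.0), np.float64(-8.0), np.float64(14.0)), (np.float64(0.914), np.float64(-6.0), np.float64(-8.0), np.float64(16.0))]
pics/t6c.png [(np.float64(0.924), np.float64(-6.0), np.float64(-8.0), np.float64(18.0)), (np.float64(0.923), np.float64(-6.0), np.float64(-8.0), np.float64(20.0)), (np.float64(0.923), np.float64(-6.0), np.float64(-6.0), np.float64(18.0)), (np.float64(0.921), np.float64(-6.0), np.float64(-6.0), np.float64(20.0)), (np.float64(0.921), np.float64(-4.0), np.float64(-8.0), np.float64(18.0))]
pics/t7c.png [(np.float64(0.916), np.float64(-6.0), np.float64(-8.0), np.float64(2.0)), (np.float64(0.916), np.float64(-6.0), np.float64(-8.0), np.float64(0.0)), (np.float64(0.915), np.float64(-6.0), np.float64(-6.0), np.float64(2.0)), (np.float64(0.915), np.float64(-6.0), np.float64(-8.0), np.float64(58.0)), (np.float64
[... 528 characters left out ...]
at64(24.0)), (np.float64(0.923), np.float64(-6.0), np.float64(-8.0), np.float64(22.0)), (np.float64(0.922), np.float64(-6.0), np.float64(-8.0), np.float64(18.0)), (np.float64(0.922), np.float64(-6.0), np.float64(-8.0), np.float64(20.0)), (np.float64(0.921), np.float64(-6.0), np.float64(-10.0), np.float64(18.0))]
pics/t10c.png [(np.float64(0.92), np.float64(-4.0), np.float64(-6.0), np.float64(24.0)), (np.float64(0.92), np.float64(-6.0), np.float64(-8.0), np.float64(24.0)), (np.float64(0.92), np.float64(-4.0), np.float64(-8.0), np.float64(24.0)), (np.float64(0.919), np.float64(-6.0), np.float64(-6.0), np.float64(24.0)), (np.float64(0.919), np.float64(-6.0), np.float64(-8.0), np.float64(22.0))]
```

```bash
python3 - <<'E'
from h import *
sp(165,-7.5,z=150)
E
```

```text
dist 165 psi -7.5 tcp [359.2116  -5.4632]
row [ 0.004  -0.3474  0.2311] 0.0596 curth -76.05 dist 166.92984366812004 deg 21.450913802356965
```

Emit:
move_arm(
  targets=[
    [0,-0.08,0.08,0.015,0],
    [0,-0.18,0.16,0.03,0],
    [0,-0.28,0.22,0.05,0],
    [0.004,-0.3474,0.2311,0.0596,0],
    [0.004,-0.3474,0.2311,0.0596,0],
  ],
)

```text
t: 18.6
eef_pos: [357.2, -3.5, 149.3]
orientation: [-1.047, 1.562, 1.966]
ft_force: [0.3, -0.8, -2.4]
finger_gap: 19.6
```

```bash
python3 - <<'E'
from h import *
st(); where(); sp(162,-7.5,z=84.7)
E
```

```text
t 18.6 p [357.1836  -3.4696 149.2988] th -97.35 tilt [-0.0034  0.0081 -1.    ] F [ 0.2799 -0.7753 -2.4054] T [ 0.062   0.0996 -0.0041] gap 19.6 q6 1.345
psi -7.35 ahead 167.26 nut lateral left -2.15 F along 0.38 F left -0.73 Tz -0.004
dist 162 psi -7.5 tcp [362.1859  -5.8548]
row [ 0.1614  0.0055 -0.0139] 0.0004 curth -97.35 dist 64.83609304166478 deg 0.14829438632639308
```

Emit:
move_arm(
  targets=[
    [0.06,0.0055,-0.006,0.0004,0],
    [0.12,0.0055,-0.0139,0.0004,0],
    [0.1614,0.0055,-0.0139,0.0004,0],
    [0.1614,0.0055,-0.0139,0.0004,0],
  ],
)

```text
t: 19.1
eef_pos: [361.1, -5.8, 83.6]
orientation: [-0.824, 1.56, 2.187]
ft_force: [0.3, -1.0, -1.6]
finger_gap: 19.6
```

```bash
python3 - <<'E'
from h import *
st(); where(); sp(135,-7.5,z=84.7)
E
```

```text
t 19.1 p [361.0877  -5.7505  83.6157] th -97.47 tilt [-0.0064  0.009  -0.9999] F [ 0.2974 -1.0124 -1.6274] T [0.0342 0.0876 0.0177] gap 19.6 q6 1.343
psi -7.47 ahead 163.1 nut lateral left -0.04 F along 0.43 F left -0.97 Tz 0.018
dist 135 psi -7.5 tcp [388.9549  -9.379 ]
row [-0.0032 -0.0001 -0.0702] 0.0001 curth -97.47 dist 28.12340149416218 deg 0.026314144532550286
```

Emit:
move_arm(
  targets=[
    [-0.003,0,-0.025,0,0],
    [-0.003,0,-0.05,0,0],
    [-0.003,0,-0.0702,0,0],
    [-0.003,0,-0.0702,0,0],
  ],
)

```text
t: 19.6
eef_pos: [389.9, -9.6, 85.0]
orientation: [-0.871, 1.56, 2.14]
ft_force: [0.7, -0.0, -2.3]
finger_gap: 19.5
```

```bash
python3 - <<'E'
from h import *
st(); where(); sp(113.5,-7.5,z=84.7)
E
```

```text
t 19.6 p [389.914   -9.6433  84.951 ] th -97.46 tilt [-0.0056  0.0087 -0.9999] F [ 0.668  -0.0383 -2.334 ] T [0.0428 0.1069 0.005 ] gap 19.5 q6 1.36
psi -7.45 ahead 134.01 nut lateral left 0.03 F along 0.67 F left 0.05 Tz 0.005
dist 113.5 psi -7.5 tcp [410.271  -12.1853]
row [ 0.0003 -0.0003 -0.0513] 0.0001 curth -97.46 dist 20.516594361205186 deg 0.042612537097770437
```

Emit:
move_arm(
  targets=[
    [0,0,-0.012,0,0],
    [0,0,-0.025,0,0],
    [0,-0.0002,-0.038,0,0],
    [0,-0.0003,-0.0513,0,0],
    [0,-0.0003,-0.0513,0,0],
  ],
)

```text
t: 20.23
eef_pos: [410.7, -12.3, 84.8]
orientation: [-0.878, 1.561, 2.134]
ft_force: [0.1, -0.3, -0.6]
finger_gap: 19.5
```

```bash
python3 - <<'E'
from h import *
st(); where()
im=snapshot('top');crop(im,290,210,370,270,10,'pics/t11c.png')
E
```

```text
t 20.23 p [410.6503 -12.2947  84.8305] th -97.46 tilt [-0.0055  0.0087 -0.9999] F [ 0.0613 -0.2554 -0.6009] T [0.0162 0.0733 0.0271] gap 19.5 q6 1.371
psi -7.45 ahead 113.11 nut lateral left -0.03 F along 0.09 F left -0.25 Tz 0.027
```

View pics/t11c.png

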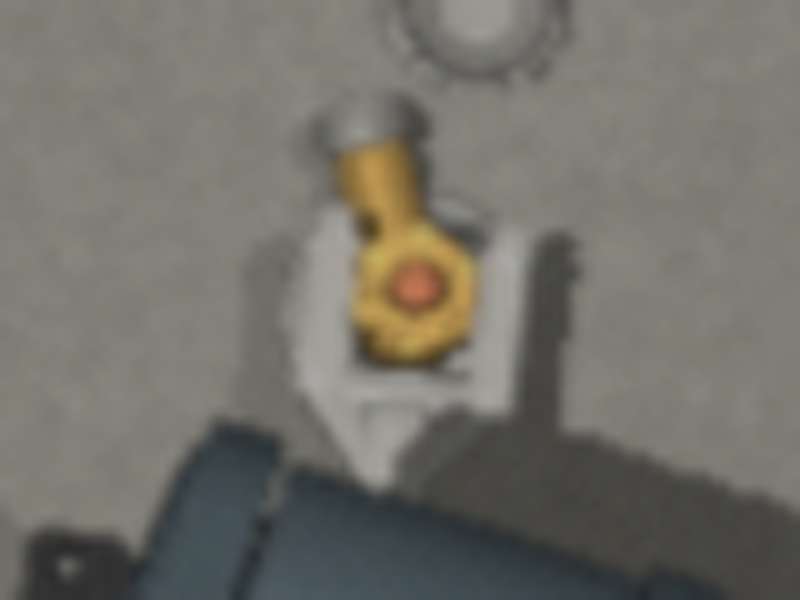

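Emit:
move_arm(
  targets=[
    [0,-0.0148,-0.0004,0.0083,0],
    [0,-0.0295,-0.0015,0.0167,0],
    [0,-0.0442,-0.0035,0.025,0],
    [0,-0.0587,-0.0062,0.0333,0],
  ],
)

```text
t: 20.78
eef_pos: [415.5, 11.0, 84.8]
orientation: [-0.605, 1.56, 2.196]
ft_force: [0.9, -2.2, -2.5]
finger_gap: 19.2
```

```bash
python3 - <<'E'
from h import *
st(); where()
E
```

```text
t 20.77 p [415.5458  10.985   84.8062] th -109.51 tilt [-0.0062  0.0087 -0.9999] F [ 0.8529 -2.2064 -2.5059] T [-0.1848  0.0106  0.1581] gap 19.2 q6 1.641
psi -19.51 ahead 113.78 nut lateral left 0.01 F along 1.54 F left -1.79 Tz 0.158
```

Emit:
move_arm(
  targets=[
    [0,-0.0148,-0.0004,0.0083,0],
    [0,-0.0295,-0.0015,0.0167,0],
    [0,-0.0393,-0.0027,0.0222,0],
    [0,-0.0393,-0.0027,0.0222,0],
  ],
)

```text
t: 21.28
eef_pos: [421.9, 25.3, 85.0]
orientation: [-0.455, 1.561, 2.207]
ft_force: [0.6, -2.3, -2.9]
finger_gap: 19.2
```

```bash
python3 - <<'E'
from h import *
st(); where()
im=snapshot('top');crop(im,290,210,370,270,10,'pics/t12c.png')
E
sed -i 's/^for fn,box.*/import sys\nfor fn,box in [(f,(290,210)) for f in sys.argv[1:]]:/' fit.py; python3 fit.py pics/t11c.png pics/t12c.png
```

```text
t 21.27 p [421.9223  25.317   84.9585] th -117.44 tilt [-0.0059  0.008  -1.    ] F [ 0.5574 -2.3187 -2.8958] T [-0.2278 -0.0374  0.1566] gap 19.2 q6 1.818
psi -27.43 ahead 113.63 nut lateral left 0.04 F along 1.56 F left -1.8 Tz 0.157
pics/t11c.png [(np.float64(0.923), np.float64(-6.0), np.float64(-8.0), np.float64(24.0)), (np.float64(0.922), np.float64(-6.0), np.float64(-6.0), np.float64(24.0)), (np.float64(0.922), np.float64(-6.0), np.float64(-8.0), np.float64(22.0)), (np.float64(0.921), np.float64(-6.0), np.float64(-8.0), np.float64(20.0)), (np.float64(0.921), np.float64(-6.0), np.float64(-8.0), np.float64(18.0))]
pics/t12c.png [(np.float64(0.918), np.float64(-8.0), np.float64(-10.0), np.float64(12.0)), (np.float64(0.917), np.float64(-6.0), np.float64(-10.0), np.float64(14.0)), (np.float64(0.917), np.float64(-6.0), np.float64(-8.0), np.float64(16.0)), (np.float64(0.917), np.float64(-6.0), np.float64(-10.0), np.float64(12.0)), (np.float64(0.917), np.float64(-6.0), np.float64(-10.0), np.float64(10.0))]
```

View pics/t12c.png

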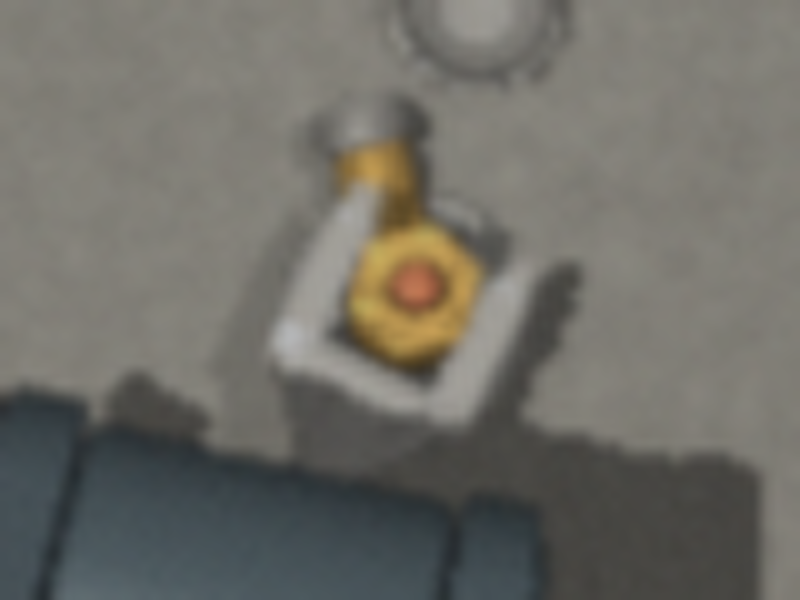

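Emit:
move_arm(
  targets=[
    [0,0.0148,-0.0004,-0.0083,0],
    [0,0.0295,-0.0015,-0.0167,0],
    [0,0.0461,-0.0038,-0.0261,0],
    [0,0.0461,-0.0038,-0.0261,0],
  ],
)

```text
t: 21.82
eef_pos: [415.0, 8.0, 85.0]
orientation: [-0.717, 1.561, 2.109]
ft_force: [2.4, 0.7, -3.3]
finger_gap: 19.3
```

```bash
python3 - <<'E'
from h import *
st(); where()
E
```

```text
t 21.82 p [414.9853   8.0167  84.9996] th -108.09 tilt [-0.005   0.0085 -1.    ] F [ 2.4207  0.6704 -3.3228] T [ 0.1687 -0.2392  0.1524] gap 19.3 q6 1.608
psi -18.08 ahead 113.36 nut lateral left 0.18 F along 2.09 F left 1.39 Tz 0.152
```

Emit:
move_arm(
  targets=[
    [0,-0.0006,0.02,0,0],
    [0,-0.0006,0.05,0,0],
    [0,-0.0006,0.09,0,0],
    [0,-0.0006,0.12,0,0],
  ],
)

```text
t: 22.32
eef_pos: [367.6, 23.8, 85.0]
orientation: [-0.623, 1.56, 2.203]
ft_force: [0.1, 0.0, -2.6]
finger_gap: 19.5
```

```bash
python3 - <<'E'
from h import *
st(); where(); 
E
```

```text
t 22.32 p [367.6254  23.8332  84.9638] th -108.08 tilt [-0.0065  0.0089 -0.9999] F [ 0.1005  0.022  -2.5663] T [0.0136 0.1274 0.021 ] gap 19.5 q6 1.615
psi -18.08 ahead 163.28 nut lateral left -0.16 F along 0.09 F left 0.05 Tz 0.021
```

Free. Up, then to the viewing spot beside the nut.

Emit:
move_arm(
  targets=[
    [-0.05,0,0.01,0,0],
    [-0.12,0,0.01,0,0],
    [-0.17,0,0.01,0,0],
    [-0.17,0,0.01,0,0],
  ],
)

```text
t: 22.82
eef_pos: [364.9, 24.4, 154.1]
orientation: [-0.878, 1.562, 1.948]
ft_force: [-0.0, 0.3, -2.1]
finger_gap: 19.3
```

```bash
python3 - <<'E'
from h import *
st(); go(484,-119,152,np.radians(14-90))
E
```

```text
t 22.82 p [364.8723  24.3777 154.1104] th -108.08 tilt [-0.0031  0.0079 -1.    ] F [-0.0465  0.2587 -2.1445] T [ 0.1076  0.0533 -0.0001] gap 19.3 q6 1.616
row [ 0.0015  0.2483 -0.3944] -0.0891 curth -108.08 dist 186.42167737745913 deg -32.08376782698195
```

Emit:
move_arm(
  targets=[
    [0,0.08,-0.1,-0.025,0],
    [0,0.16,-0.22,-0.05,0],
    [0.002,0.22,-0.32,-0.075,0],
    [0.002,0.248,-0.394,-0.089,0],
    [0.002,0.248,-0.394,-0.089,0],
  ],
)

```text
t: 23.45
eef_pos: [484.0, -119.8, 150.2]
orientation: [-1.307, 1.561, 2.077]
ft_force: [0.0, -0.8, -1.8]
finger_gap: 19.5
```

```bash
python3 - <<'E'
from h import *
import pickle
st(); c=calibration('wrist'); im=snapshot('wrist'); pickle.dump(c,open('c10.pkl','wb'))
crop(im,120,115,220,215,7,'pics/w10c.png')
E
```

```text
t 23.45 p [ 484.0334 -119.8431  150.2225] th -76.13 tilt [-0.0048  0.0086 -1.    ] F [ 0.0379 -0.7656 -1.836 ] T [-0.0454  0.06   -0.0335] gap 19.5 q6 0.842
```

View pics/w10c.png

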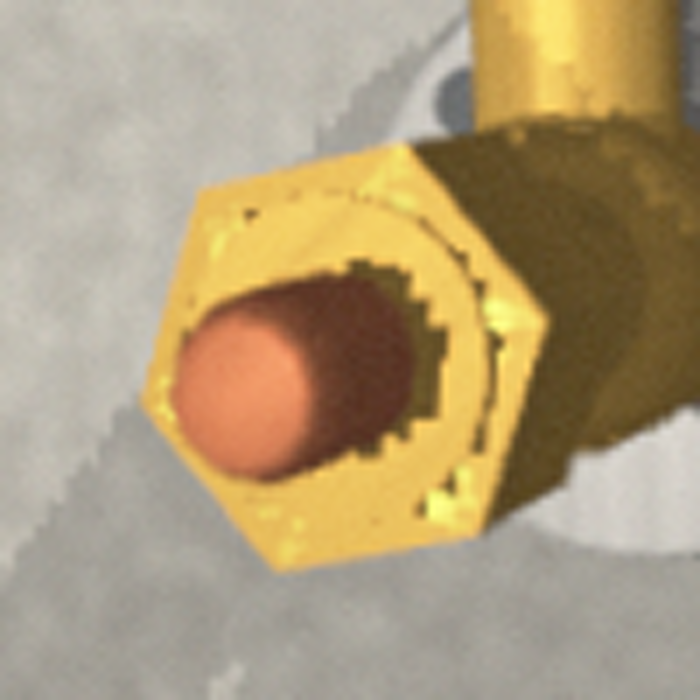

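```bash
python3 - <<'E'
from h import *
import pickle
c=pickle.load(open('c10.pkl','rb'))
hexfit([(407,142),(547,320),(482,535),(278,573),(145,400),(202,188)],c,100,(120,115),7)
go(462,-279.5,40,np.radians(14.3-90))
E
```

```text
ctr [524.8838 -27.3785] r [18.4854 18.2049 18.5443 18.6485 18.1779 18.5583] flat normals at 21.448435757569083 mod 60, coher 0.9998501990316473
row [0.2717 0.3808 0.1461] -0.0013 curth -76.15 dist 196.04024019313218 deg -0.4505314321123324
```

Emit:
move_arm(
  targets=[
    [0,0.1,0.04,0,0],
    [0.03,0.22,0.085,0,0],
    [0.1,0.33,0.13,-0.001,0],
    [0.2,0.381,0.146,-0.001,0],
    [0.272,0.381,0.146,-0.001,0],
  ],
)

```text
t: 24.12
eef_pos: [460.3, -279.3, 37.9]
orientation: [-1.204, 1.557, 2.183]
ft_force: [-0.0, 0.1, -1.8]
finger_gap: 19.5
```

```bash
python3 - <<'E'
from h import *
st(); go(462,-279.5,4,np.radians(14.3-90))
E
```

```text
t 24.12 p [ 460.2968 -279.2787   37.8679] th -75.96 tilt [-0.0077  0.0109 -0.9999] F [-0.0146  0.0987 -1.8298] T [-0.0163  0.0706  0.0067] gap 19.5 q6 0.556
row [ 0.0846  0.0026 -0.0044] -0.0007 curth -75.96 dist 33.91144725210696 deg -0.25725259934403794
```

Emit:
move_arm(
  targets=[
    [0.03,0,0,0,0],
    [0.06,0,0,0,0],
    [0.078,0,0,0,0],
    [0.084,0,0,0,0],
    [0.084,0,0,0,0],
  ],
)

```text
t: 24.75
eef_pos: [460.4, -279.0, 4.7]
orientation: [-1.216, 1.558, 2.171]
ft_force: [-0.1, -0.0, -2.3]
finger_gap: 19.7
```

```bash
python3 - <<'E'
from h import *
st()
E
```

```text
t 24.75 p [ 460.4421 -279.0382    4.7214] th -75.94 tilt [-0.0071  0.0103 -0.9999] F [-0.0612 -0.0119 -2.2776] T [ 0.0063  0.0617 -0.0054] gap 19.7 q6 0.556
```

Emit:
move_arm(
  targets=[
    [0.002,0,0,0,0],
    [0.004,0,0,0,0],
    [0.0055,0,0,0,0],
    [0.0055,0,0,0,0],
  ],
)

```text
t: 25.25
eef_pos: [460.7, -279.3, 3.0]
orientation: [-1.233, 1.559, 2.154]
ft_force: [-0.1, 1.6, 3.2]
finger_gap: 19.4
```

```bash
python3 - <<'E'
from h import *
st()
E
```

```text
t 25.25 p [ 460.6993 -279.2876    3.0045] th -75.94 tilt [-0.0065  0.0099 -0.9999] F [-0.1493  1.6278  3.2238] T [0.1513 0.0289 0.0149] gap 19.4 q6 0.556
```

Spanner is on the counter (Fz +3.2 N vs −2.3 N when hanging). Open.

Emit:
move_arm(
  targets=[
    [0,0,0,0,0.35],
    [0,0,0,0,0.6],
    [0,0,0,0,1],
    [0,0,0,0,1],
    [0,0,0,0,1],
  ],
)

```text
t: 25.88
eef_pos: [460.7, -279.3, 3.0]
orientation: [-1.234, 1.559, 2.153]
ft_force: [0.1, -0.8, -0.6]
finger_gap: 67.5
```

Emit:
move_arm(
  targets=[
    [0,0,0,0,1],
    [0,0,0,0,1],
    [-0.05,0,0,0,1],
    [-0.15,0,0,0,1],
    [-0.25,0,0,0,1],
  ],
)

```text
t: 26.5
eef_pos: [461.0, -280.0, 103.7]
orientation: [-1.218, 1.558, 2.169]
ft_force: [-0.2, 0.7, 0.5]
finger_gap: 88.3
```

Emit:
move_arm(
  targets=[
    [-0.15,0,0.05,0,1],
    [-0.3,0,0.1,0,1],
    [-0.35,0,0.15,0,1],
    [-0.35,0,0.15,0,1],
  ],
)

```text
t: 27.0
eef_pos: [404.0, -297.3, 246.3]
orientation: [-1.274, 1.563, 2.111]
ft_force: [-0.4, 0.4, -0.3]
finger_gap: 88.4
```

```bash
python3 - <<'E'
from h import *
st()
for n in ('top','wrist'):
    im=snapshot(n); cv2.imwrite(f'pics/{n}_f.png',im[:,:,::-1])
E
```

```text
t 27.0 p [ 404.0218 -297.2522  246.2649] th -76.03 tilt [-0.0041  0.0068 -1.    ] F [-0.3551  0.391  -0.3203] T [0.0486 0.0477 0.012 ] gap 88.4 q6 0.455
```

View pics/top_f.png

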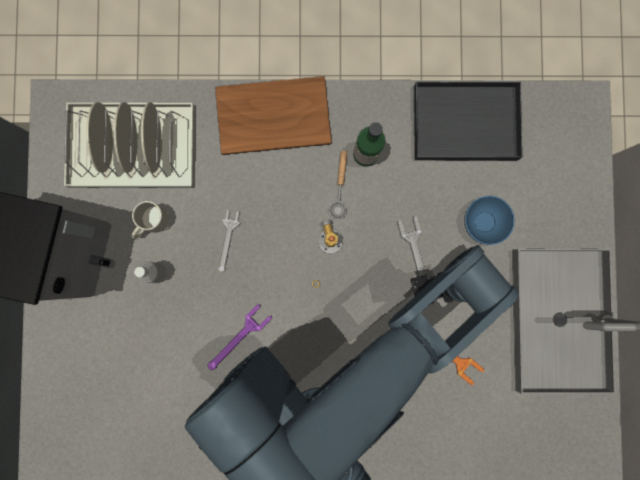

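View pics/wrist_f.png

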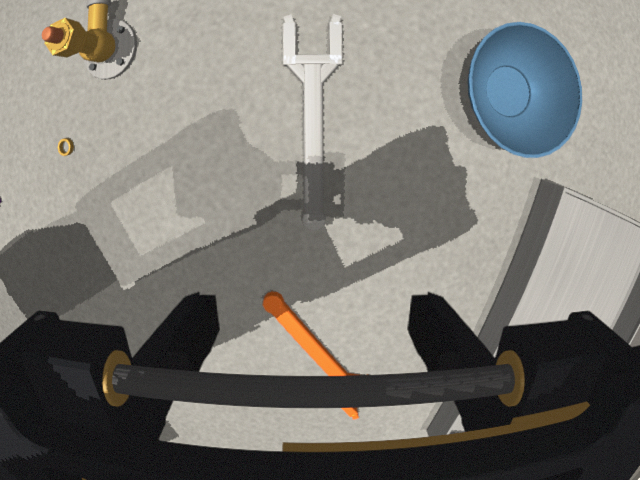

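```bash
python3 - <<'E'
from h import *
print(workorder.sign_off()); st()
E
```

```text
the job is handed in; nothing more can be done
None
the job is handed in; nothing more can be done
```

I ran the nut down with the fingers until it nipped up, then turned it on with the larger spanner and laid the spanner back where it came from. I handed the job in at about 27 s of the 72 s allowed; no verdict was reported.

- **Finger-tight:** the nut turned about 55° clockwise under the fingers. I stopped at about 0.45 N m at the wrist, just below the 0.5 N m at which it tightens further.
- **Spanner:** it slid on with sideways forces of about 1 N, and the arc was driven at about 0.5 N m. The first turn left the nut visibly only about 50° on. I refitted the spanner, turned about 5° further round, and took it off again.
- **Last checks:** the larger spanner lies flat, released, with its jaw about 230 mm from the nut. The gripper is open, well clear, and reads no contact force. In the final pictures every bystander is where it started.

**A check that disagreed:** with the spanner off, the last close picture of the nut shows it about 51° past its finger-tight position. While the spanner was loaded, its own angle put the nut at roughly 60 to 64°. I think the nut slipped back about 10° in its free-running part as the spanner came off. Either value is inside the 45 to 75° window. I cannot read the bite angle directly, so it is an estimate.

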